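# Sift desiccant canisters from test plates and tip out the plates

## Task

Take the sieve basket by its leaning handle and rock or shake it over its steel pan until all five small desiccant canisters have dropped through the slots into the pan and only the three test plates are left in it. Then carry the basket to the shallow white tray, tip the plates out over the open side with the lip held low so that they slide rather than fall in, and hang the empty basket upright on the pan again. Do not touch plates or canisters with the fingers, and leave the other things on the bench where they are.

Things in the scene. Friction and masses are not known exactly. Their poses are not given: they have to be found in the camera images.
- basket_grip (a point): centre of the steel sieve basket's handle, a grey blade 75 mm long (x), 14 mm thick, 40 mm tall. Axes as the basket's: x along the slots, y from back wall to open side, z up. The blade leans 20 degrees, top edge towards -y: the line up through it is (0, -0.342, 0.940), its thin direction (0, 0.940, 0.342). The basket weighs 0.26 to 0.42 kg
- basket_floor (a point): middle of the floor's upper face, basket axes; the handle centre is at (0, -21.5, 111.5) mm from it. Inside 150 mm along x; back wall inner face at y = -73 mm; walls rise 40 mm; none at +y. Floor 5 mm thick: 8 mm bars along x at y = -45, -15, 15 mm, slots 22 to 26 mm between them and at the back wall, plain apron from y = 41 to 78 mm. The bar at -45 stands 4 mm proud: it stops plates, not canisters on them
- basket_lip (a point): middle of the apron's outer edge, the open side over which the plates leave; 78 mm from basket_floor along basket y, same height. Two ledges, flush with the basket's underside, reach out to x = +-103 mm and rest on the pan's end walls
- pan: fixed open steel catch pan under the basket, 190 x 180 x 45 mm outside (x, y, z), walls and floor 5 mm; origin at the centre of its underside, z up. At the start the basket stands on its rim (basket underside 45 mm above the bench), the ledges on the walls at x = +-92 mm
- tray: fixed open shallow white plate tray, 210 x 180 x 28 mm outside (x, y, z), walls 4 mm; origin at the centre of its underside, z up. Pan and tray stand side by side, either one on the left. A tall machine stands behind the gap between them (x over 0.68 m) and boxes up to 0.18 m high in front of the right-hand one (x under 0.40 m)
- plate_a: one of three identical flat white test plates, 67 x 52 x 5 mm (x, y, z), 20 g; origin at the centre of its underside, z up through its face. At the start it lies in the basket, on the bars or on another plate; smooth, friction 0.2 to 0.3 on the basket, the plates and the canisters
- plate_b: one of three identical flat white test plates, 67 x 52 x 5 mm (x, y, z), 20 g; origin at the centre of its underside, z up through its face. At the start it lies in the basket, on the bars or on another plate; smooth, friction 0.2 to 0.3 on the basket, the plates and the canisters
- plate_c: one of three identical flat white test plates, 67 x 52 x 5 mm (x, y, z), 20 g; origin at the centre of its underside, z up through its face. At the start it lies in the basket, on the bars or on another plate; smooth, friction 0.2 to 0.3 on the basket, the plates and the canisters
- can_1: one of five identical small white desiccant canisters: upright plastic discs 18 mm in diameter and 16 mm high, 12 g; origin at the centre of its underside. At the start it stands in the basket, on a bar, on the apron or on a plate
- can_2: one of five identical small white desiccant canisters: upright plastic discs 18 mm in diameter and 16 mm high, 12 g; origin at the centre of its underside. At the start it stands in the basket, on a bar, on the apron or on a plate
- can_3: one of five identical small white desiccant canisters: upright plastic discs 18 mm in diameter and 16 mm high, 12 g; origin at the centre of its underside. At the start it stands in the basket, on a bar, on the apron or on a plate
- can_4: one of five identical small white desiccant canisters: upright plastic discs 18 mm in diameter and 16 mm high, 12 g; origin at the centre of its underside. At the start it stands in the basket, on a bar, on the apron or on a plate
- can_5: one of five identical small white desiccant canisters: upright plastic discs 18 mm in diameter and 16 mm high, 12 g; origin at the centre of its underside. At the start it stands in the basket, on a bar, on the apron or on a plate
- bottle_a: bystander: small dropper bottle 27 x 66 mm high, blue cap; origin under its centre
- bottle_b: bystander: small dropper bottle 27 x 66 mm high, red cap, standing between or in front of pan and tray; origin under its centre
- bottle_wash: bystander: white bottle 54 x 118 mm high, green cap; origin under its centre
- tape: bystander: roll of paper tape 62 x 18 mm lying flat; origin under its centre
- bench_timer: bystander: small bench timer 60 x 66 x 19 mm; origin under its centre
Things that resemble listed ones, but are neither listed nor needed, are in the scene too. Leave any purple or red look-alike of the plate_c alone.

How it is judged:
By the outcome, as a careful person would: the job done as asked, in the order asked, and still so for the second after the job is handed in, with the robot touching nothing.
It also fails if it takes over 51 s, if anything falls off the work surface, if the arm or the gripper's body presses on something with over 40 N, if the wrist force passes 120 N, or if a joint passes its speed limit or range.

## Robot

A 6-joint arm with a two-finger parallel gripper is mounted at the origin on a cart in front of the work surface, level with it; the furniture and walls round the work are solid. World frame = base frame: x ahead of the robot, y to its left, z up, the work surface at z = 0. Lengths are in mm, angles in degrees, forces in N, time in s.
With the tool pointing down it reaches from about 300 to 850 mm from the base axis. Payload 4.2 kg.
Tool frame: the origin (TCP) lies midway between the tips of the shut fingers; the grasp point (between the pads) lies 19 mm behind it (env.tcp_to_grasp is the distance from the TCP to the grasp point, in mm); z points along the fingers, x is the direction in which the jaws open and shut, and the axes are right-handed (so a half turn about z gives the same grasp; the last joint's range is limited). The gripper opens to 91 mm and grips with 3 to 60 N. Pads are 32 mm wide; open, the fingers measure 118 mm over their backs; the gripper's body (76 mm by 178 mm) begins 60 mm behind the grasp point.
Start: joints at [62.051, 18.312, 89.639, -0, 72.044, -1.146], TCP at [259.287, 513.241, 191.276] pointing down, gripper open.
Joint ranges: [-177.97, 177.97], [-48.28, 115.42], [12.27, 149.76], [-77.06, 257.06], [2.81, 150.46], [-146.56, 146.56]. Speed limits (degrees/s): [147.25, 147.25, 180, 180, 180, 180].

## Interface

Orientations are given as [roll, pitch, yaw] about the fixed x, y, z axes, in that order (R = Rz(yaw) Ry(pitch) Rx(roll)).
In Python, from workcell import env gives the robot as it stands.
- The arm moves only by the tool drive_tool, never from a script. Its argument "motion" is a list of rows, each a list of 2 entries, a list of its own where there are three numbers: the shift along the world's x, y, z in m, then the turn, a rotation vector about the world's x, y, z in rad. In form: [[[dx, dy, dz], [wx, wy, wz]], ...]. A call has exactly 10 rows; each row shifts and turns the commanded pose from where the row before left it; what a row does not reach is not made up. A row lasts 1/12 s, in which the tool goes at most 41.7 mm and 7.16 degrees, less where a joint would pass 70% of its speed; a pose out of reach is approached as far as the arm can. A call is refused whole if a number of a shift passes 0.0417 or a number of a turn 0.125, either way. A call with a gripper value outside its range is refused whole. "claw" is the opening, from 0 (shut) to 1 (fully open), set as the call begins (left out, the last holds). The fingers move at their own pace and stop on an object; "force" is the grip in N (left out, the last holds). Time passes only in rows, so rows that do not move let the fingers close, or fill a call up. It gives the time, the measured TCP pose, the force and the opening at its end, in the units of the state.
- env.state(): the state, without advancing time (a new reading comes with each control period).
- env.grab_frame(name): name is "scene" or "top" or "wrist"; returns the picture (480x640x3 uint8, red, green, blue); there is no depth.
- env.camera_params(name): a dict with "fov_y" (degrees; the focal length in pixels is half the picture's height over the tangent of half this angle, whatever the lens; pixels are square), "cx", "cy" (the principal point, pixels), "k1" (the pictures are not rectified: a ray, as slopes to the right and down, at radius r is drawn at 1 + k1 r^2 times it, then the intrinsics apply), "pose" (4x4, takes a point from camera to world coordinates). Camera axes: x right, y down, z forward; pixel columns grow to the right and rows downward; lengths in mm; the calibration is good to about 2 mm. A picture is of the moment at which its call begins: read the wrist's pose just before it. camera_params takes no time and is no camera call; for the wrist camera it gives the pose at the moment of the call.
- env.job_done(): hands the job in, once; it reports no verdict.
The state is a dict: "time_s": time; "qpos": joint angles; "qvel": joint speeds; "effort": joint torques, N m; "ee_pos": TCP position; "ee_rot": TCP orientation; "force": force on the tool from outside, world axes, zero at the start; "torque": the same for the moment, N m; "gripper_width": finger opening in mm.
Only numpy, scipy, OpenCV 4.12 (cv2) and the standard library are available. Lean on these libraries where they do the work, as an engineer would, in place of code of your own. Each camera call takes 0.05 s, during which the arm holds its last target.

## Working session

There is one attempt and no reset: what is moved stays moved. The work goes in short steps, Python scripts to look and compute and a tool call to move; the robot and the scene stay as the last step left them, time stands still between calls to the robot, and variables do not carry over. Pictures are saved under pics/ and viewed, and the job is handed in when it is done.

Besides the shell and the picture viewer there is one more tool, called after "Emit:" as name([rows], argument=value, ...), one row to a line, values as JSON. drive_tool: Moves the arm, as the interface text tells. Its arguments: {"type":"object","properties":{"motion":{"type":"array","items":{"type":"array"}},"claw":{"type":"number"},"force":{"type":"number"}},"required":["motion"]}

```bash
ls; mkdir -p pics
python3 - <<'E'
from workcell import env
import cv2
print(env.state())
for n in ["scene","top","wrist"]:
    p=env.camera_params(n); print(n,p)
    cv2.imwrite(f"pics/{n}0.png",env.grab_frame(n)[:,:,::-1])
print(env.tcp_to_grasp)
E
```

```text
pics
{'time_s': 0.0, 'qpos': array([ 6.20515481e+01,  1.83524839e+01,  8.97055335e+01, -1.49631203e-03,
        7.20428189e+01, -1.14672908e+00]), 'qvel': array([-0.00749741, -0.06554419,  0.06009357, -0.01036924, -0.01184306,
        0.04084808]), 'effort': array([-1.67836577e-03, -4.12458980e+01, -2.31975031e+01,  7.24125886e-02,
        4.55535657e-02, -1.61104763e-04]), 'ee_pos': array([259.03517184, 512.75163315, 190.41776933]), 'ee_rot': array([-1.79999404e+02,  1.00844604e-01,  6.31987403e+01]), 'force': array([-0.45750379,  0.29910768, -0.268308  ]), 'torque': array([ 0.02717611, -0.00552115,  0.01578594]), 'gripper_width': 91.29186008504239}
scene {'fov_y': 47.83047922023419, 'cx': 321.7989135594862, 'cy': 234.92954612200577, 'k1': 0.036180873857309774, 'pose': array([[ 7.01574663e-01, -3.13746701e-01,  6.39809347e-01,
        -3.59581116e+02],
       [-7.12572867e-01, -3.16111359e-01,  6.26349357e-01,
        -9.31030389e+02],
       [ 5.73595794e-03, -8.95341620e-01, -4.45343107e-01,
         7.93182569e+02],
       [ 0.00000000e+00,  0.00000000e+00,  0.00000000e+00,
     
[... 252 characters left out ...]
3.11124753e-03,  1.47538894e-02,
         1.35238313e+01],
       [-1.49474165e-02, -7.58475464e-02, -9.97007384e-01,
         1.43762314e+03],
       [ 0.00000000e+00,  0.00000000e+00,  0.00000000e+00,
         1.00000000e+00]])}
wrist {'fov_y': 67.70042302236452, 'cx': 317.64415568188736, 'cy': 246.04895231788115, 'k1': -0.06195623775119558, 'pose': array([[ 4.51104921e-01,  8.65035479e-01,  2.19585907e-01,
         1.98170407e+02],
       [ 8.92469123e-01, -4.36742354e-01, -1.12937947e-01,
         5.43777766e+02],
       [-1.79286494e-03,  2.46920506e-01, -9.69034081e-01,
         3.84760038e+02],
       [ 0.00000000e+00,  0.00000000e+00,  0.00000000e+00,
         1.00000000e+00]])}
18.8
```

View pics/scene0.png

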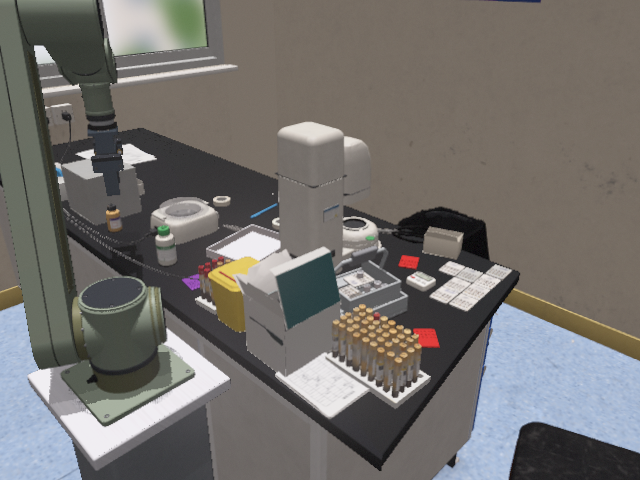

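View pics/top0.png

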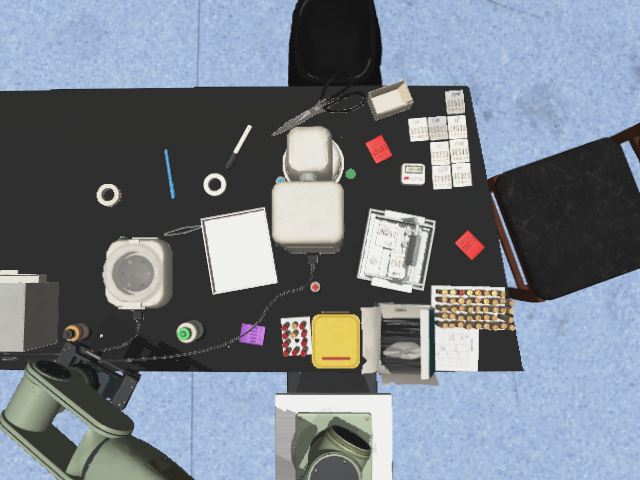

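View pics/wrist0.png

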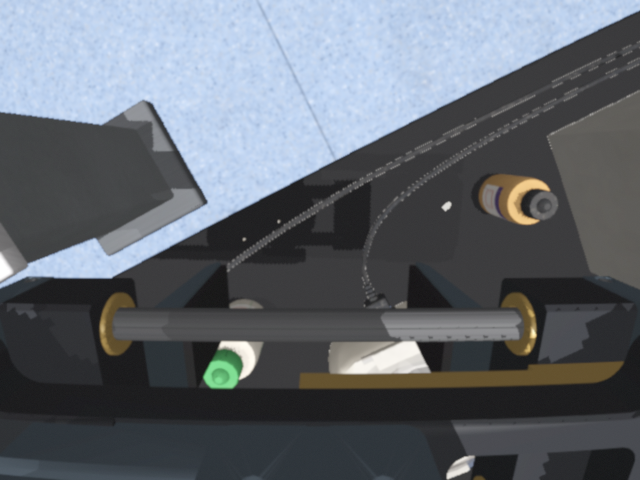

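Run:
```python
import cv2
a=cv2.imread("pics/top0.png")
cv2.imwrite("pics/top0c.png",cv2.resize(a[195:305,340:450],None,fx=5.4,fy=5.4,interpolation=cv2.INTER_CUBIC))
cv2.imwrite("pics/top0t.png",cv2.resize(a[195:310,190:340],None,fx=5,fy=5,interpolation=cv2.INTER_CUBIC))
a=cv2.imread("pics/scene0.png")
cv2.imwrite("pics/scene0c.png",cv2.resize(a[225:335,320:430],None,fx=5.4,fy=5.4,interpolation=cv2.INTER_CUBIC))
```

```text
(no output)
```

View pics/top0c.png

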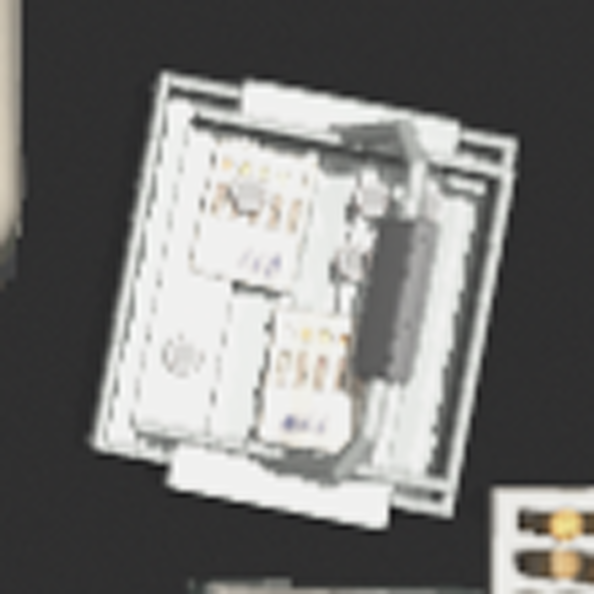

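View pics/top0t.png

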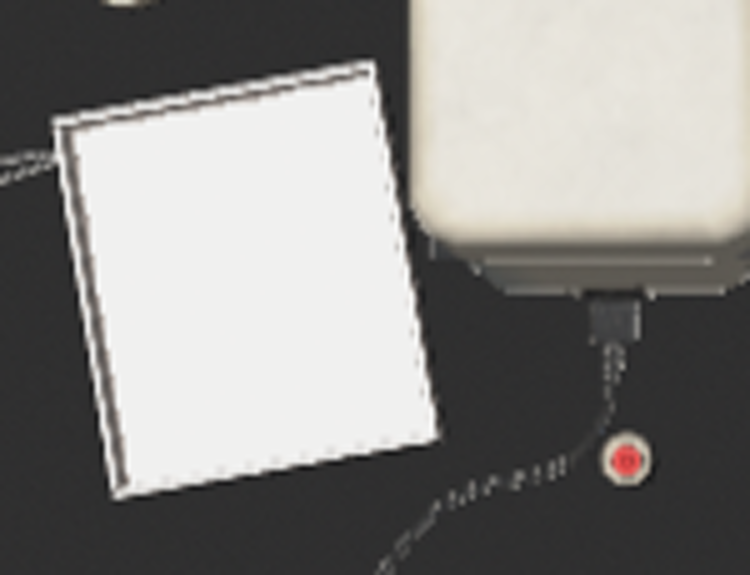

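View pics/scene0c.png

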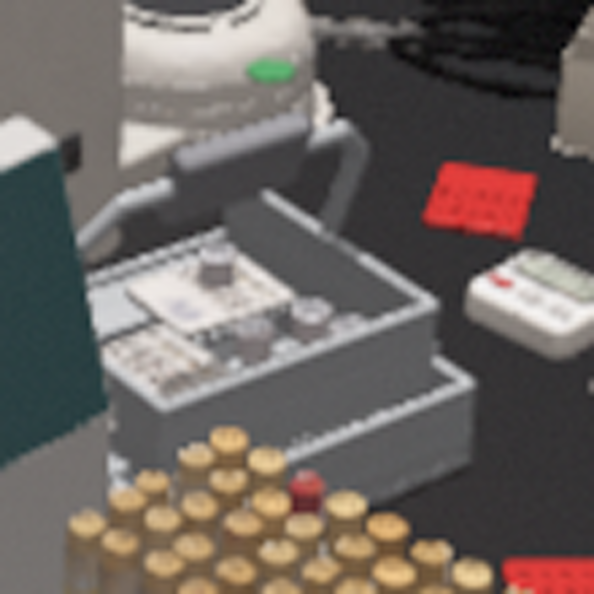

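```bash
cat > h.py <<'E'
import numpy as np, cv2
from scipy.spatial.transform import Rotation as R
from workcell import env
def ray(cam,uv,p=None):
    p=p or env.camera_params(cam); f=240/np.tan(np.radians(p['fov_y']/2))
    d=np.array([(uv[0]-p['cx'])/f,(uv[1]-p['cy'])/f]); s=d.copy()
    for _ in range(20): s=d/(1+p['k1']*(s@s))
    T=np.array(p['pose']); return T[:3,3],T[:3,:3]@np.r_[s,1]
def plane(cam,uv,z,p=None):
    o,d=ray(cam,uv,p); return (o+d*(z-o[2])/d[2])[:2]
def proj(cam,X,p=None):
    p=p or env.camera_params(cam); f=240/np.tan(np.radians(p['fov_y']/2))
    T=np.array(p['pose']); c=(np.atleast_2d(X)-T[:3,3])@T[:3,:3]; s=c[:,:2]/c[:,2:]
    s=s*(1+p['k1']*(s**2).sum(1,keepdims=True)); return s*f+[p['cx'],p['cy']]
def fit(M,W): # model xy -> world xy
    M=np.array(M,float);W=np.array(W); a=M-M.mean(0);b=W-W.mean(0)
    t=np.arctan2((a[:,0]*b[:,1]-a[:,1]*b[:,0]).sum(),(a*b).sum())
    c,s=np.cos(t),np.sin(t);Q=np.array([[c,-s],[s,c]]);o=W.mean(0)-Q@M.mean(0)
    return o,np.degrees(t),np.linalg.norm(W-(M@Q.T+o),axis=1)
E
python3 - <<'E'
from h import *
c=lambda x,y:(340+(x+.5)/5.4-.5,195+(y+.5)/5.4-.5)
P=[c(163,73),c(517,137),c(453,518),c(93,450)]
W=[plane('top',u,45) for u in P]; print(np.round(W))
o,t,e=fit([[95,90],[95,-90],[-95,-90],[-95,90]],W);print('pan',o,t,e)
L=[c(247,80),c(460,125),c(388,528),c(170,487)]
W=[plane('top',u,50) for u in L];print(np.round(W))
print('ledge corners in pan frame')
Q=R.from_euler('z',t,degrees=True).as_matrix()[:2,:2]
print(np.round((np.array(W)-o)@Q,1))
g=[c(388,215),c(440,222),c(406,383),c(354,376)]
print('handle', [np.round((plane('top',u,z)-o)@Q,1) for u,z in zip(g,[178,183,183,178])])
c=lambda x,y:(190+(x+.5)/5-.5,195+(y+.5)/5-.5)
P=[c(53,118),c(375,60),c(440,440),c(115,499)]
W=[plane('top',u,28) for u in P]; print(np.round(W))
o,t,e=fit([[105,90],[105,-90],[-105,-90],[-105,90]],W);print('tray',o,t,e)
print('bottle_b',plane('top',c(627,460),66))
for n,u in dict(tl=(272,182),tr=(343,182),bl=(272,240),br=(343,242)).items(): print(n,plane('top',u,250))
E
```

```text
[[ 656.  -99.]
 [ 623. -276.]
 [ 434. -241.]
 [ 468.  -63.]]
pan [ 545.06717871 -169.6517018 ] -10.705911886604579 [0.70637932 1.2198974  1.14948859 0.76945692]
[[ 651. -141.]
 [ 628. -246.]
 [ 429. -208.]
 [ 450. -101.]]
ledge corners in pan frame
[[  99.    48.2]
 [  96.2  -59.9]
 [-106.8  -58.8]
 [-106.6   50.2]]
handle [array([ 31.1, -14. ]), array([ 31.7, -36.8]), array([-42.1, -34.1]), array([-43. , -11.4])]
[[632. 364.]
 [663. 187.]
 [456. 150.]
 [424. 327.]]
tray [543.68428419 257.26540668] 10.063869726338169 [0.6783796  0.44613704 0.42378934 0.79468895]
bottle_b [445.35989381  48.19279082]
tl [689.99776697 142.93287263]
tr [689.17479306 -21.4937028 ]
bl [555.23723779 142.18730468]
br [550.14615573 -20.73120375]
```

Run:
```python
from h import *
for z in (0,100,200,300,400):
    print(z,plane('top',(272,240),z),plane('top',(343,240),z),plane('top',(311,256),z))
a=cv2.imread("pics/scene0.png")
cv2.imwrite("pics/scene0m.png",cv2.resize(a[110:290,220:400],None,fx=3.3,fy=3.3,interpolation=cv2.INTER_CUBIC))
a=cv2.imread("pics/top0.png")
cv2.imwrite("pics/top0m.png",cv2.resize(a[110:310,250:400],None,fx=3,fy=3,interpolation=cv2.INTER_CUBIC))
```

```text
0 [573.44102554 169.27154319] [572.83772168 -27.97131399] [528.68462025  60.83511477]
100 [566.15951044 158.43784778] [565.59817195 -25.08494244] [524.51632753  57.54417696]
200 [558.87799534 147.60415238] [558.35862222 -22.19857089] [520.34803481  54.25323915]
300 [551.59648025 136.77045698] [551.11907249 -19.31219933] [516.1797421   50.96230134]
400 [544.31496515 125.93676158] [543.87952276 -16.42582778] [512.01144938  47.67136353]
```

View pics/scene0m.png

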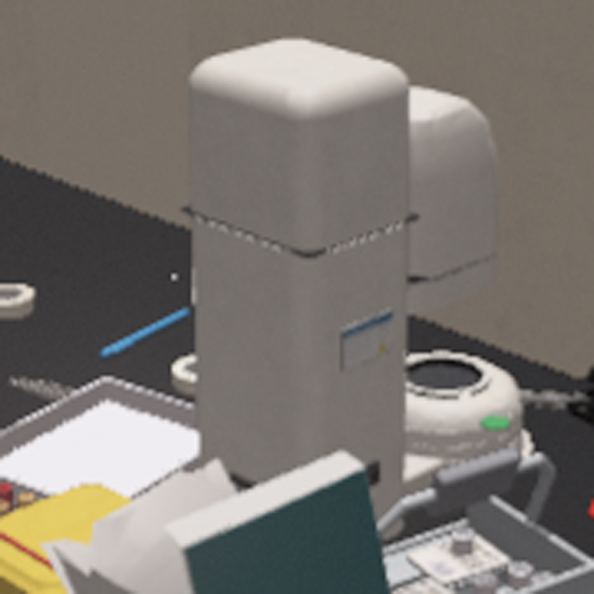

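View pics/top0m.png

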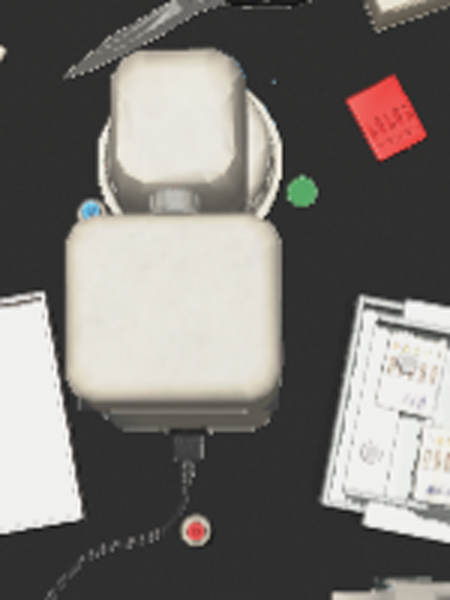

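Run:
```python
from h import *
def tri(a,b):
    o1,d1=ray('scene',a);o2,d2=ray('top',b)
    s=np.linalg.lstsq(np.c_[d1,-d2],o2-o1,rcond=None)[0]
    p,q=o1+s[0]*d1,o2+s[1]*d2; return (p+q)/2,np.linalg.norm(p-q)
print(tri((220+303/3.3,110+112/3.3),(250+275/3,110+400/3)))
print(tri((220+195/3.3,110+85/3.3),(250+75/3,110+400/3)))
print(tri((220+312/3.3,110+253/3.3),(250+280/3,110+410/3)))
# basket handle: ends of blade top; scene crop c
c=lambda x,y:(320+x/5.4,225+y/5.4); t=lambda x,y:(340+x/5.4,195+y/5.4)
print(tri(c(305,117),t(410,217)),tri(c(178,152),t(380,378)))
```

```text
(array([537.94098212, -14.52565924, 402.98864823]), np.float64(2.565496676943284))
(array([541.90212209, 116.80165235, 395.54317991]), np.float64(10.68378561518399))
(array([538.57253879, -21.77476782, 293.34092293]), np.float64(4.6975426466539085))
(array([ 573.05456364, -202.29868317,  176.51905921]), np.float64(5.234470180639193)) (array([ 501.20209375, -187.72324562,  180.2193077 ]), np.float64(7.034865531147153))
```

```bash
cat >> h.py <<'E'
GB=np.array([0,-21.5,111.5]); U=np.array([0,-.342,.940]); TH=np.array([0,.940,.342])
TB=np.array([[0,1,0],[.94,0,.342],[.342,0,-.94]])  # tool axes as columns in basket
def basketR(tilt,yaw): # tilt about basket x (deg, + = back down), yaw about world z
    return R.from_euler('z',yaw,degrees=True)*R.from_euler('x',tilt,degrees=True)
def tool_of(floor,Rb): # TCP pose for floor point
    g=np.array(floor)+Rb.apply(GB); Rt=Rb*R.from_matrix(TB)
    return g+Rt.apply([0,0,18.8]),Rt
def basket_of(st,slip=0):
    Rt=R.from_euler('xyz',st['ee_rot'],degrees=True)
    Rb=Rt*R.from_matrix(TB).inv()
    g=np.array(st['ee_pos'])-Rt.apply([0,0,18.8]); return g-Rb.apply(GB),Rb
E
python3 - <<'E'
from h import *
from scipy.optimize import least_squares
c=lambda x,y:(340+(x+.5)/5.4-.5,195+(y+.5)/5.4-.5)
hb=np.array([c(388,215),c(440,222),c(406,383),c(354,376)])
M=np.array([[37.5,13.4,-16.4],[37.5,-13.4,16.4],[-37.5,-13.4,16.4],[-37.5,13.4,-16.4]])+GB
P=env.camera_params('top')
led=[c(247,80),c(460,125),c(388,528),c(170,487)]
def res(v,full=False):
    Rb=R.from_euler('z',v[2],degrees=True); o=np.array([v[0],v[1],50])
    r=(proj('top',o+Rb.apply(M),P)-hb)
    Q=Rb.as_matrix()[:2,:2]
    L=(np.array([plane('top',u,49,P) for u in led])-v[:2])@Q
    r2=np.r_[L[:2,0]-103,L[2:,0]+103]
    if full: print(r*5.4); print(np.round(L,1))
    return np.r_[r.ravel()*2,r2]
s=least_squares(res,[545,-170,-10]);print(s.x);res(s.x,1)
o=np.r_[s.x[:2],50];Rb=basketR(0,s.x[2])
print('grip',o+Rb.apply(GB)); t,Rt=tool_of(o,Rb);print('tcp',t,Rt.as_euler('xyz',degrees=True))
for cam,f,box in(('top',5.4,(340,195)),('scene',5.4,(320,225))):
    a=cv2.imread(f"pics/{cam}0c.png")
    def ln(A,col):
        q=(proj(cam,o+Rb.apply(np.array(A,float)))-box+.5)*5.4-.5
        cv2.polylines(a,[np.int32(q.round())],True,col,1)
    bx=[GB+np.array([sx*37.5,0,0])+su*20*U+st*7*TH for su in(-1,1) for sx,st in((-1,-1),(1,-1),(1,1),(-1,1))]
    ln(bx[:4],(0,0,255));ln(bx[4:],(0,0,255))
    for y in(-45,-15,15): ln([[-75,y-4,0],[75,y-4,0],[75,y+4,0],[-75,y+4,0]],(0,255,0))
    ln([[-75,41,0],[75,41,0],[75,78,0],[-75,78,0]],(255,0,0)); ln([[-75,78,40],[-75,-73,40],[75,-73,40],[75,78,40]],(255,0,255))
    cv2.imwrite(f"pics/{cam}0o.png",a)
E
```

```text
[ 540.03209023 -174.00348251  -11.74610961]
[[-10.70437039   1.51993762]
 [  7.11501545   0.41013973]
 [  9.75216063   2.86349384]
 [ -7.5631457   -0.23720182]]
[[ 102.3   55.2]
 [ 101.4  -53. ]
 [-101.7  -55.6]
 [-103.5   53.4]]
grip [ 535.65522185 -195.05325741  161.5       ]
tcp [ 536.96376048 -188.76007218  143.8329814 ] [180.         -19.99289398  78.25389039]
```

View pics/top0o.png

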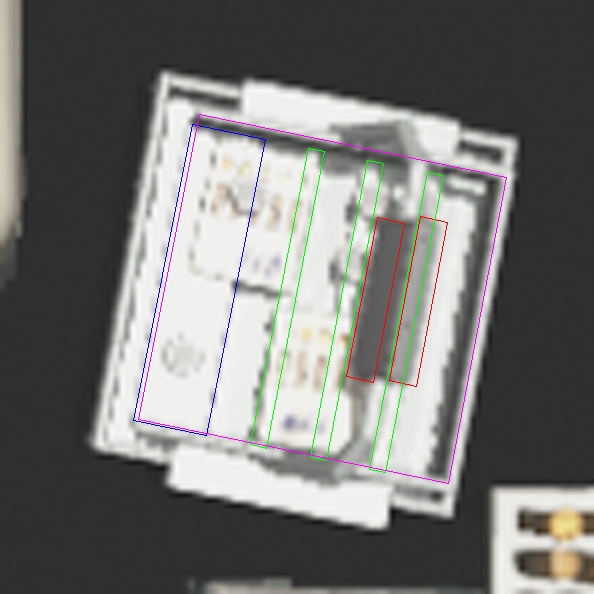

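View pics/scene0o.png

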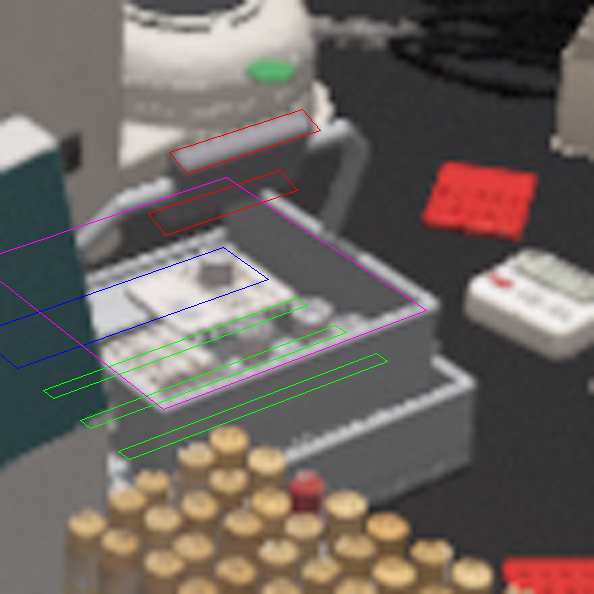

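Run:
```python
from h import *
s=env.state();R0=R.from_euler('xyz',s['ee_rot'],degrees=True)
t,Rt=tool_of([540.5,-174,50],basketR(0,-11))
print((Rt*R0.inv()).as_rotvec(),t,t-90*Rt.as_matrix()[:,2],Rt.as_matrix()[:,2])
print(s['ee_pos'])
```

```text
[ 0.33242534 -0.1138222   0.27294885] [ 537.6240863  -188.79529339  143.8329814 ] [ 531.75264093 -219.00126121  228.40913428] [ 0.06523828  0.33562186 -0.93973503]
[259.08172948 512.86634676 190.6150997 ]
```

Candidates: the only blade-shaped handle is the grey one at top px (407,255). The plate look-alikes are purple at (252,334), red at (378,149) and (469,244), and white plates on the bench near (440,140). I'm choosing the basket on the pan. The crop overlay confirms the handle, and the tower front measures x≈0.54, nearer than the text says, so I'll route in front of it.

Emit:
drive_tool([
  [[0.012, -0.036, 0.02], [0.033, -0.0114, 0.0273]],
  [[0.014, -0.04, 0.02], [0.0333, -0.0114, 0.0273]],
  [[0.014, -0.04, 0.02], [0.0333, -0.0114, 0.0273]],
  [[0.014, -0.04, 0.02], [0.0333, -0.0114, 0.0273]],
  [[0.014, -0.04, 0.02], [0.0333, -0.0114, 0.0273]],
  [[0.014, -0.04, 0], [0.0333, -0.0114, 0.0273]],
  [[0.014, -0.04, 0], [0.0333, -0.0114, 0.0273]],
  [[0.014, -0.04, 0], [0.0333, -0.0114, 0.0273]],
  [[0.014, -0.04, 0], [0.0333, -0.0114, 0.0273]],
  [[0.014, -0.04, 0], [0.0333, -0.0114, 0.0273]],
], claw=1, force=60)

```text
time_s: 0.98
ee_pos: [388.9, 138.7, 282.3]
ee_rot: [179.9, -20.2, 79.1]
force: [1.5, 0.2, 0.1]
gripper_width: 91.3
```

Emit:
drive_tool([
  [[0.007, -0.034, 0], [0, 0, 0]],
  [[0.007, -0.034, 0], [0, 0, 0]],
  [[0.012, -0.034, 0], [0, 0, 0]],
  [[0.012, -0.034, 0], [0, 0, 0]],
  [[0.015, -0.034, -0.008], [0, 0, 0]],
  [[0.016, -0.034, -0.01], [0, 0, 0]],
  [[0.017, -0.034, -0.01], [0, 0, 0]],
  [[0.017, -0.034, -0.01], [0, 0, 0]],
  [[0.017, -0.034, -0.01], [0, 0, 0]],
  [[0.016, -0.03, -0.015], [0, 0, 0]],
])

```text
time_s: 1.82
ee_pos: [526.3, -198.2, 218.6]
ee_rot: [179.9, -20.0, 78.9]
force: [0.9, 0.5, 0.6]
gripper_width: 91.4
```

Run:
```python
from h import *
p=env.camera_params('wrist')
cv2.imwrite("pics/w1.png",env.grab_frame('wrist')[:,:,::-1])
s=env.state();print(s['ee_pos'],s['ee_rot'],s['qpos'],s['time_s'])
```

```text
[ 528.02554491 -202.97963163  213.35180271] [-179.92399198  -19.82948345   78.686812  ] [ -33.66353474   20.43710844   86.3240297    18.46071778   81.57046648
 -116.43348285] 1.8667
```

View pics/w1.png

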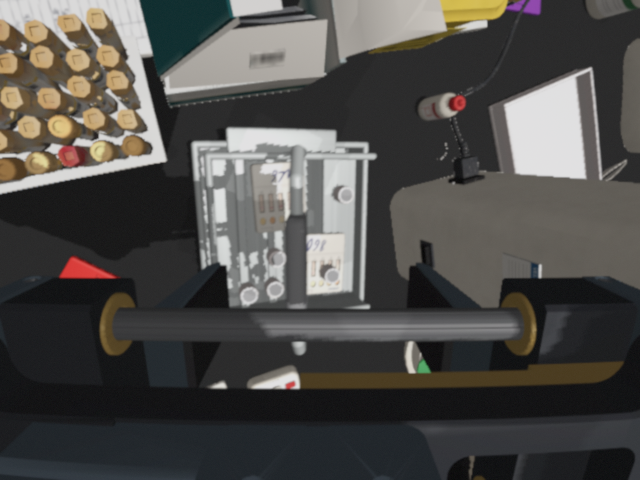

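Run:
```python
from h import *
p=env.camera_params('wrist'); a=cv2.imread('pics/w1.png')
o=np.array([540.5,-174,50]);Rb=basketR(0,-11)
def ln(A,col):
    cv2.polylines(a,[np.int32(proj('wrist',o+Rb.apply(np.array(A,float)),p).round())],True,col,1)
bx=[GB+np.array([sx*37.5,0,0])+su*20*U+st*7*TH for su in(-1,1) for sx,st in((-1,-1),(1,-1),(1,1),(-1,1))]
ln(bx[:4],(0,0,255));ln(bx[4:],(0,0,255))
for y in(-45,-15,15): ln([[-75,y-4,0],[75,y-4,0],[75,y+4,0],[-75,y+4,0]],(0,255,0))
ln([[-75,41,0],[75,41,0],[75,78,0],[-75,78,0]],(255,0,0)); ln([[-75,78,40],[-75,-73,40],[75,-73,40],[75,78,40]],(255,0,255))
cv2.imwrite("pics/w1o.png",cv2.resize(a[110:320,170:400],None,fx=2.6,fy=2.6))
t,Rt=tool_of(o,Rb); s=env.state(); print(s['time_s'],s['ee_pos'],t, t-s['ee_pos'])
```

```text
1.8667 [ 528.02554491 -202.97963163  213.35180271] [ 537.6240863  -188.79529339  143.8329814 ] [  9.59854139  14.18433824 -69.51882131]
```

View pics/w1o.png

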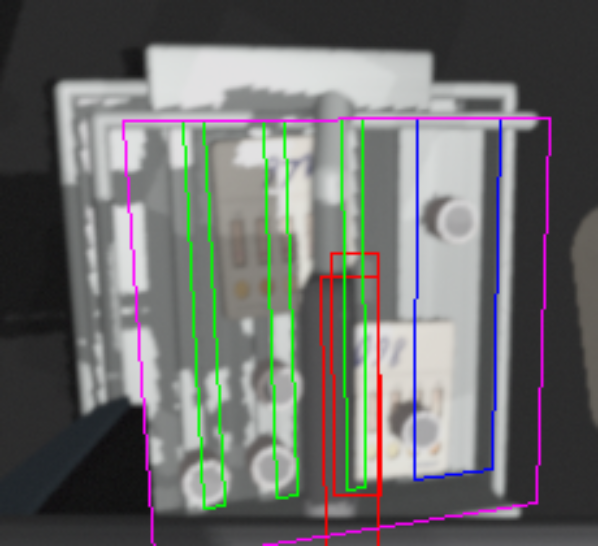

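```bash
cat > ov.py <<'E'
from h import *
import sys
def overlay(name,o,Rb,crop=None,cam='wrist'):
    p=env.camera_params(cam); a=env.grab_frame(cam)[:,:,::-1].copy(); cv2.imwrite(f'pics/{name}_raw.png',a)
    def ln(A,col):
        cv2.polylines(a,[np.int32(proj(cam,o+Rb.apply(np.array(A,float)),p).round())],True,col,1)
    bx=[GB+np.array([sx*37.5,0,0])+su*20*U+st*7*TH for su in(-1,1) for sx,st in((-1,-1),(1,-1),(1,1),(-1,1))]
    ln(bx[:4],(0,0,255));ln(bx[4:],(0,0,255))
    for y in(-45,-15,15): ln([[-75,y-4,0],[75,y-4,0],[75,y+4,0],[-75,y+4,0]],(0,255,0))
    ln([[-75,41,0],[75,41,0],[75,78,0],[-75,78,0]],(255,0,0)); ln([[-75,78,40],[-75,-73,40],[75,-73,40],[75,78,40]],(255,0,255))
    if crop: x0,y0,x1,y1,f=crop; a=cv2.resize(a[y0:y1,x0:x1],None,fx=f,fy=f)
    cv2.imwrite(f"pics/{name}.png",a)
E
python3 - <<'E'
from ov import *
overlay('w2',np.array([540.5,-174,50]),basketR(0,-11),(170,110,400,320,2.6))
s=env.state();print(s['ee_pos'],s['ee_rot'])
E
```

```text
[ 526.00700048 -199.35870737  214.52797244] [-179.70555157  -20.03780363   78.64475228]
```

View pics/w2.png

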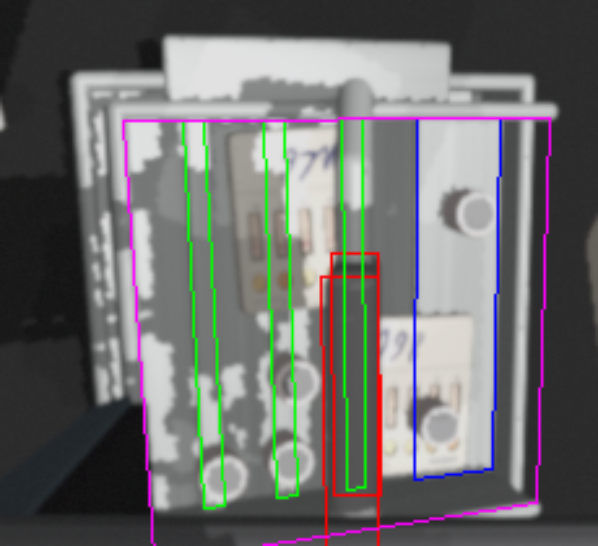

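Emit:
drive_tool([
  [[0.007, -0.013, -0.004], [0, 0, 0]],
  [[0.0008, 0.004, -0.0111], [0, 0, 0]],
  [[0.0008, 0.004, -0.0111], [0, 0, 0]],
  [[0.0008, 0.004, -0.0111], [0, 0, 0]],
  [[0.0008, 0.004, -0.0111], [0, 0, 0]],
  [[0.0008, 0.004, -0.0111], [0, 0, 0]],
  [[0.0008, 0.004, -0.0111], [0, 0, 0]],
  [[0, 0, 0], [0, 0, 0]],
  [[0, 0, 0], [0, 0, 0]],
  [[0, 0, 0], [0, 0, 0]],
])

```text
time_s: 2.75
ee_pos: [537.5, -184.7, 149.3]
ee_rot: [179.9, -20.0, 79.0]
force: [-0.3, 0.1, -0.7]
gripper_width: 91.0
```

Run:
```python
from ov import *
overlay('w3',np.array([540.5,-174,50]),basketR(0,-11))
s=env.state();print(s['ee_pos'],s['ee_rot'],s['force'],basket_of(s)[0])
```

```text
[ 537.56885419 -184.88904494  149.38656431] [179.88527492 -19.99151227  79.01096685] [ 0.04085982 -0.03690737  0.01759195] [ 540.62494582 -170.13110878   55.55339529]
```

View pics/w3.png

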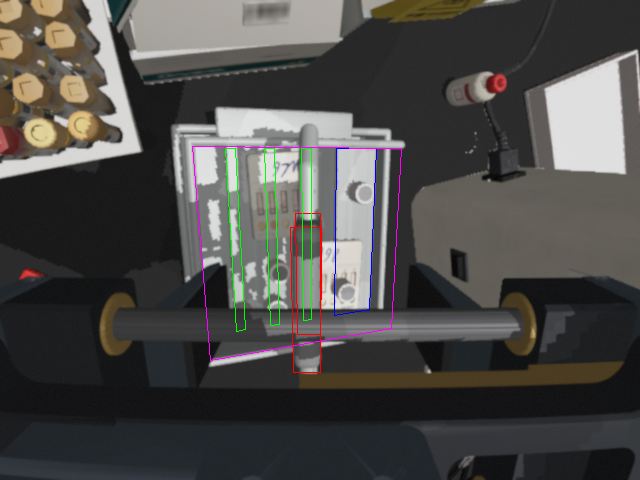

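Emit:
drive_tool([
  [[0, -0.004, -0.0055], [0, 0, 0]],
  [[0, 0, 0], [0, 0, 0]],
  [[0, 0, 0], [0, 0, 0]],
  [[0, 0, 0], [0, 0, 0]],
  [[0, 0, 0], [0, 0, 0]],
  [[0, 0, 0], [0, 0, 0]],
  [[0, 0, 0], [0, 0, 0]],
  [[0, 0, 0], [0, 0, 0]],
  [[0, 0, 0], [0, 0, 0]],
  [[0, 0, 0], [0, 0, 0]],
], claw=0, force=60)

```text
time_s: 3.63
ee_pos: [537.1, -188.6, 142.8]
ee_rot: [-180.0, -20.0, 79.0]
force: [0.1, -0.2, -0.2]
gripper_width: 27.4
```

Run:
```python
from ov import *
overlay('w4',np.array([540.5,-174,50]),basketR(0,-11))
s=env.state();print(s['ee_pos'],s['ee_rot'],s['force'],basket_of(s)[0],s['gripper_width'],s['qpos'])
```

```text
[ 537.05456458 -188.5890917   142.74556028] [-179.99337915  -20.03358245   78.96052249] [-0.65315188 -0.02113165  0.3666918 ] [ 539.94284524 -173.72831992   48.92330663] 23.666942494928957 [ -32.13985866   23.37601328   92.41177989   19.55573684   72.68803735
 -118.36528532]
```

View pics/w4_raw.png

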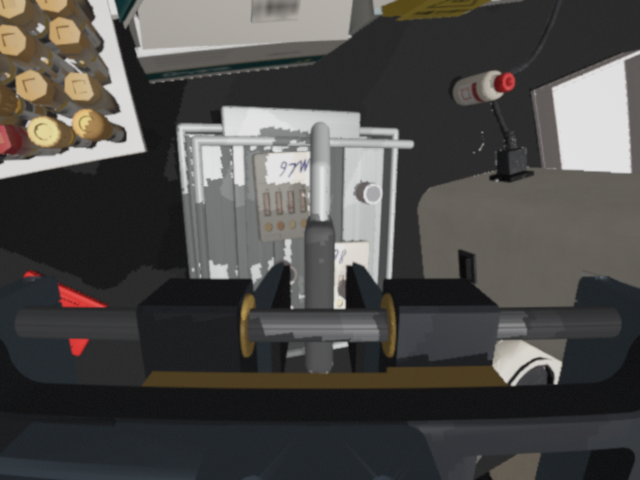

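```bash
cat >> h.py <<'E'
def rows(poses,start=None):
    """poses list of (floor,tilt,yaw); print per-row increments of TCP"""
    prev=tool_of(poses[0][0],basketR(*poses[0][1:])); out=[]
    for f,t,y in poses[1:]:
        c=tool_of(f,basketR(t,y)); d=(c[0]-prev[0])/1000; w=(c[1]*prev[1].inv()).as_rotvec(); prev=c
        out.append([[round(float(v),4) for v in d],[round(float(v),4) for v in w]])
    print(str(out))
E
python3 - <<'E'
from h import *
f=[540,-174,50]; F=[540,-174,88]
rows([(F,5*i,-11) for i in range(7)])
rows([(F,30-7.5*i,-11) for i in range(5)])
E
```

```text
[[[-0.0015, -0.008, -0.0017], [0.0857, -0.0167, -0.0]], [[-0.0015, -0.0078, -0.0024], [0.0857, -0.0167, -0.0]], [[-0.0015, -0.0076, -0.0031], [0.0857, -0.0167, -0.0]], [[-0.0014, -0.0073, -0.0037], [0.0857, -0.0167, 0.0]], [[-0.0013, -0.0069, -0.0043], [0.0857, -0.0167, 0.0]], [[-0.0013, -0.0065, -0.0049], [0.0857, -0.0167, 0.0]]]
[[[0.0019, 0.0099, 0.0072], [-0.1285, 0.025, 0.0]], [[0.0021, 0.0108, 0.0058], [-0.1285, 0.025, -0.0]], [[0.0022, 0.0114, 0.0043], [-0.1285, 0.025, 0.0]], [[0.0023, 0.0119, 0.0028], [-0.1285, 0.025, 0.0]]]
```

Emit:
drive_tool([
  [[0, 0, 0], [0, 0, 0]],
  [[0, 0, 0], [0, 0, 0]],
  [[0, 0, 0], [0, 0, 0]],
  [[0, 0, 0.004], [0, 0, 0]],
  [[0, 0, 0.008], [0, 0, 0]],
  [[0, 0, 0.01], [0, 0, 0]],
  [[0, 0, 0.01], [0, 0, 0]],
  [[0, 0, 0.006], [0, 0, 0]],
  [[0, 0, 0.0], [0, 0, 0]],
  [[0, 0, 0], [0, 0, 0]],
])

```text
time_s: 4.52
ee_pos: [537.2, -188.9, 181.3]
ee_rot: [179.9, -20.0, 79.0]
force: [-0.3, -0.0, -4.7]
gripper_width: 13.6
```

Run:
```python
from ov import *
s=env.state();o,Rb=basket_of(s);overlay('w5',o,Rb);print(s['ee_pos'],s['ee_rot'],s['force'],s['torque'],o,s['gripper_width'])
```

```text
[ 537.19459765 -188.86883625  181.29229318] [179.93695774 -19.98754022  78.98623245] [-0.25100555 -0.01313871 -4.67791845] [-0.60547292  0.15382661  0.1184284 ] [ 540.17318826 -174.10247847   87.45795693] 13.61796852273911
```

View pics/w5.png

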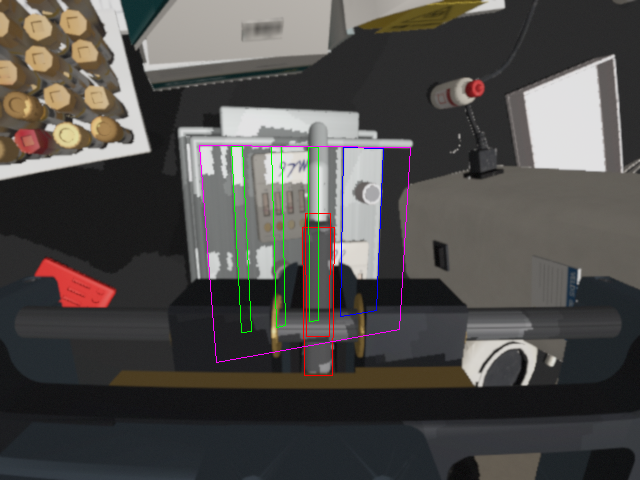

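Emit:
drive_tool([
  [[-0.0015, -0.008, -0.0017], [0.0857, -0.0167, 0]],
  [[-0.0015, -0.0078, -0.0024], [0.0857, -0.0167, 0]],
  [[-0.0015, -0.0076, -0.0031], [0.0857, -0.0167, 0]],
  [[-0.0014, -0.0073, -0.0037], [0.0857, -0.0167, 0]],
  [[-0.0013, -0.0069, -0.0043], [0.0857, -0.0167, 0]],
  [[-0.0013, -0.0065, -0.0049], [0.0857, -0.0167, 0]],
  [[0, 0, 0], [0, 0, 0]],
  [[0, 0, 0], [0, 0, 0]],
  [[0, 0, 0], [0, 0, 0]],
  [[0, 0, 0], [0, 0, 0]],
])

```text
time_s: 5.4
ee_pos: [529.2, -232.0, 162.0]
ee_rot: [179.8, -49.9, 79.2]
force: [0.6, -0.3, -4.5]
gripper_width: 13.6
```

Run:
```python
from ov import *
s=env.state();o,Rb=basket_of(s);overlay('w6',o,Rb);print(s['ee_pos'],s['ee_rot'],s['force'],s['torque'],o,Rb.as_euler('ZXY',degrees=True),s['gripper_width'],s['qpos'])
a=env.grab_frame('top')[:,:,::-1];cv2.imwrite("pics/t6.png",cv2.resize(a[185:315,330:460],None,fx=4.5,fy=4.5,interpolation=cv2.INTER_CUBIC))
```

```text
[ 529.15604226 -231.99651743  161.9643832 ] [179.82024084 -49.92956053  79.17394517] [ 0.55248096 -0.29468022 -4.49577499] [-1.15812614  0.20040991  0.01305757] [ 540.69220044 -173.22987166   88.17279571] [-10.89697781  29.93673817  -0.13353238] 13.580747141933422 [ -47.39409538   35.39288674   84.56768847   38.17416058   94.09045539
 -135.74690065]
```

View pics/w6_raw.png

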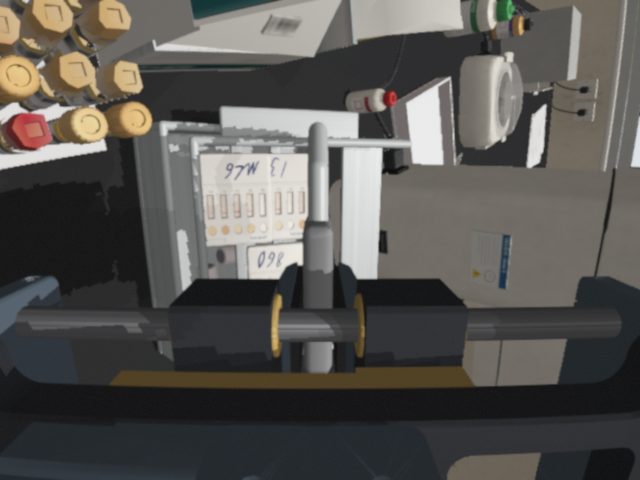

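View pics/t6.png

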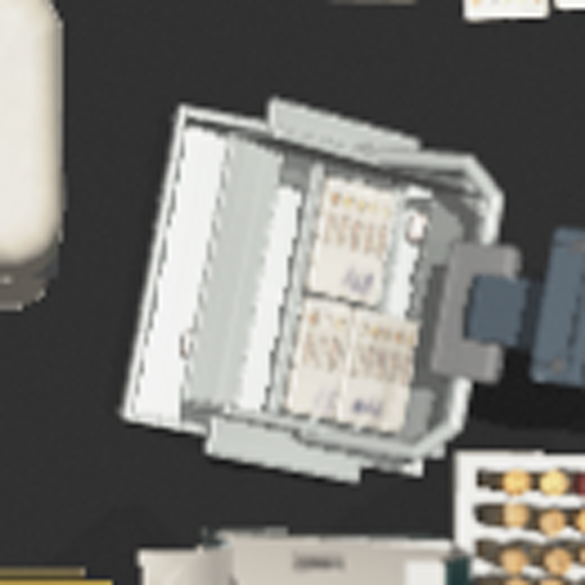

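Run:
```python
from ov import *
s=env.state();o,Rb=basket_of(s);o=o+Rb.apply([3,0,0]);overlay('t7',o,Rb,(345,195,455,305,6.5),'top')
a=cv2.imread('pics/w6_raw.png');cv2.imwrite('pics/w6c.png',cv2.resize(a[110:300,130:400],None,fx=2.9,fy=2.9,interpolation=cv2.INTER_CUBIC))
```

```text
(no output)
```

View pics/t7.png

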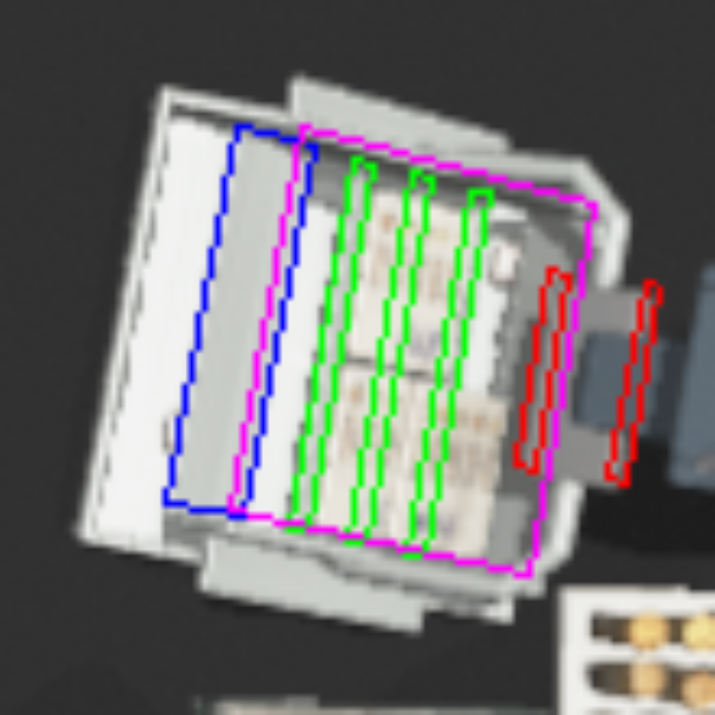

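View pics/w6c.png

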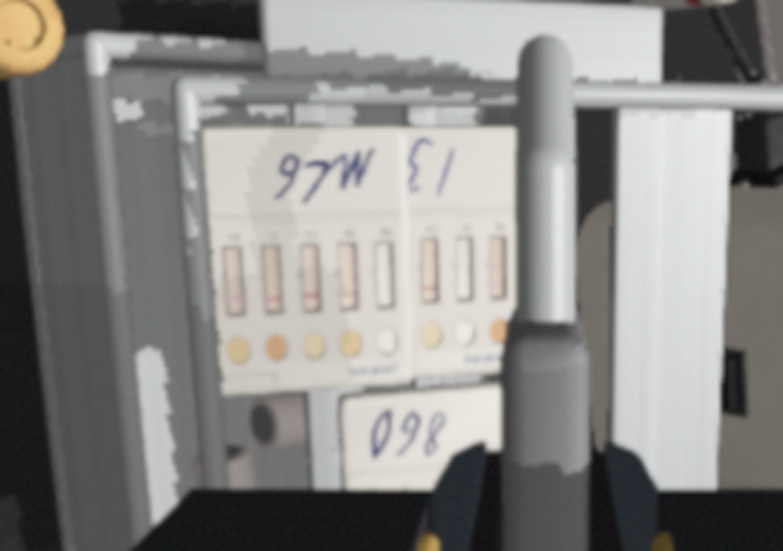

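Emit:
drive_tool([
  [[0.0013, 0.0065, 0.0049], [-0.0857, 0.0167, 0]],
  [[0.0013, 0.0069, 0.0043], [-0.0857, 0.0167, 0]],
  [[0.0014, 0.0073, 0.0037], [-0.0857, 0.0167, 0]],
  [[0.0015, 0.0076, 0.0031], [-0.0857, 0.0167, 0]],
  [[0.0015, 0.0078, 0.0024], [-0.0857, 0.0167, 0]],
  [[0.0015, 0.008, 0.0017], [-0.0857, 0.0167, 0]],
  [[0, 0, 0], [0, 0, 0]],
  [[0, 0, 0], [0, 0, 0]],
  [[0, 0, 0], [0, 0, 0]],
  [[0, 0, 0], [0, 0, 0]],
])

```text
time_s: 6.38
ee_pos: [536.5, -188.9, 180.2]
ee_rot: [-179.9, -20.1, 78.9]
force: [0.3, -0.4, -4.0]
gripper_width: 13.8
```

```bash
cat > look.py <<'E'
from ov import *
import sys
n=sys.argv[1]
s=env.state();o,Rb=basket_of(s);overlay('w'+n,o,Rb)
print(s['time_s'],s['ee_pos'],s['ee_rot'],s['force'],o,Rb.as_euler('ZXY',degrees=True),s['gripper_width'],s['qpos'])
a=env.grab_frame('top')[:,:,::-1];t=cv2.resize(a[195:305,345:455],None,fx=5.4,fy=5.4,interpolation=cv2.INTER_CUBIC)
cv2.imwrite(f'pics/t{n}.png',t)
a=cv2.imread(f'pics/w{n}_raw.png');cv2.imwrite(f'pics/w{n}c.png',cv2.resize(a[100:300,130:400],None,fx=2.9,fy=2.9,interpolation=cv2.INTER_CUBIC))
a=env.grab_frame('scene')[:,:,::-1];cv2.imwrite(f'pics/s{n}.png',cv2.resize(a[205:325,320:440],None,fx=4.9,fy=4.9,interpolation=cv2.INTER_CUBIC))
E
python3 look.py 8
```

```text
6.3833 [ 536.48778274 -188.90695877  180.2260257 ] [-179.90283499  -20.08807606   78.88704965] [ 0.33542349 -0.37681843 -4.01968814] [ 539.26758137 -173.9339663    86.41833838] [-11.07972925   0.09520853   0.09125417] 13.818593077364483 [ -32.20893754   21.75143811   89.28042797   19.14021985   77.27983766
 -116.73216856]
```

View pics/w8c.png

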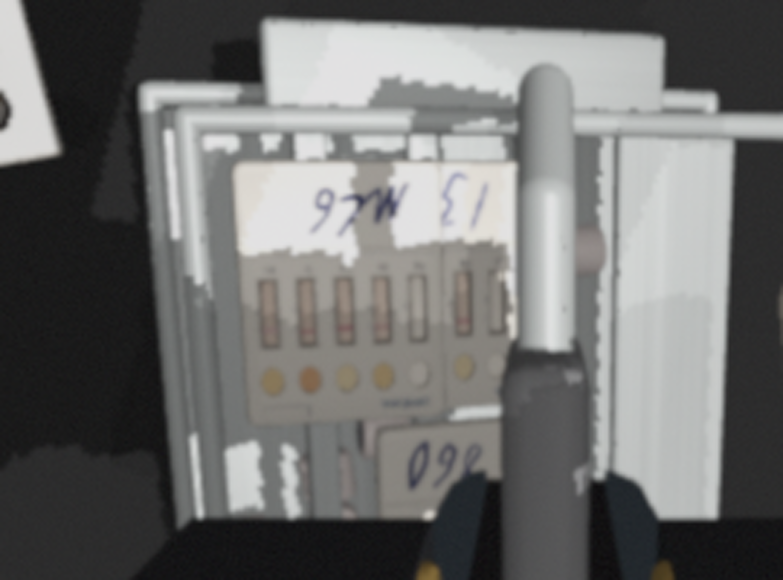

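View pics/t8.png

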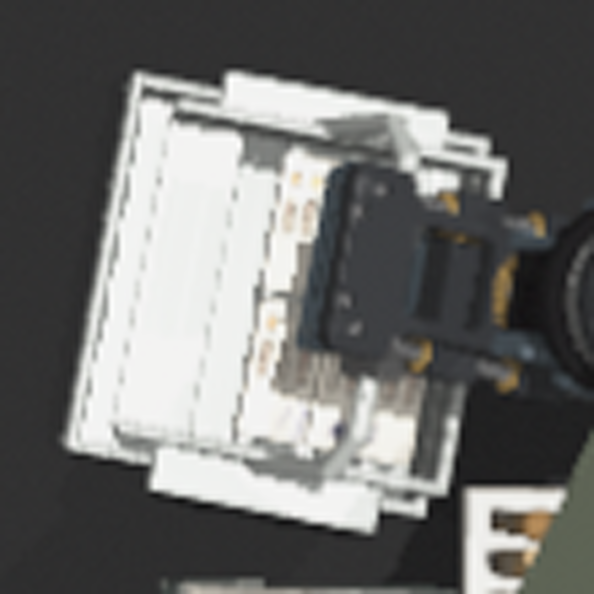

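View pics/s8.png

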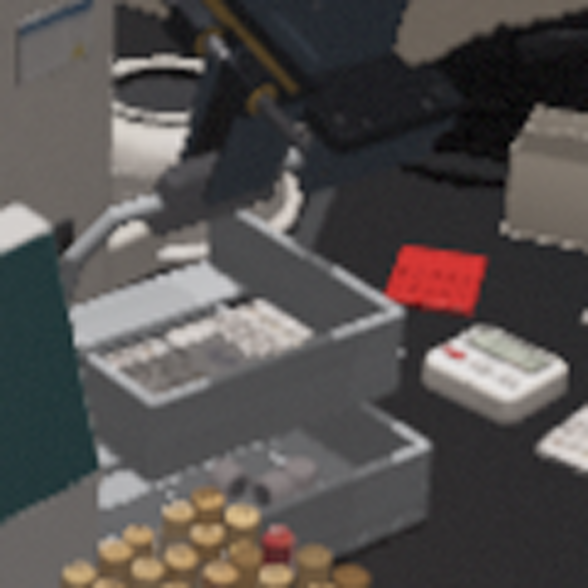

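Emit:
drive_tool([
  [[0.012, -0.002, 0], [0, 0, 0]],
  [[-0.024, 0.005, 0], [0, 0, 0]],
  [[0.024, -0.005, 0], [0, 0, 0]],
  [[-0.024, 0.005, 0], [0, 0, 0]],
  [[0.024, -0.005, 0], [0, 0, 0]],
  [[-0.012, 0.002, 0], [0, 0, 0]],
  [[0, 0, 0.015], [0, 0, 0]],
  [[0, 0, 0.02], [0, 0, 0]],
  [[0, 0, 0.02], [0, 0, 0]],
  [[0, 0, 0.02], [0, 0, 0]],
])

```text
time_s: 7.37
ee_pos: [536.6, -189.2, 255.9]
ee_rot: [-179.9, -20.1, 78.8]
force: [0.1, -0.0, -3.0]
gripper_width: 13.5
```

```bash
python3 look.py 9
```

```text
7.3667 [ 536.64906335 -189.21922893  255.86359121] [-179.88461148  -20.0900439    78.84500779] [ 0.14683641 -0.0080846  -2.95893719] [ 539.41134347 -174.23939483  162.05647867] [-11.11554043   0.09718723   0.10836773] 13.531338622037534 [ -32.22621916   19.32203905   81.96733745   18.68701914   86.50837347
 -113.52219865]
```

View pics/w9c.png

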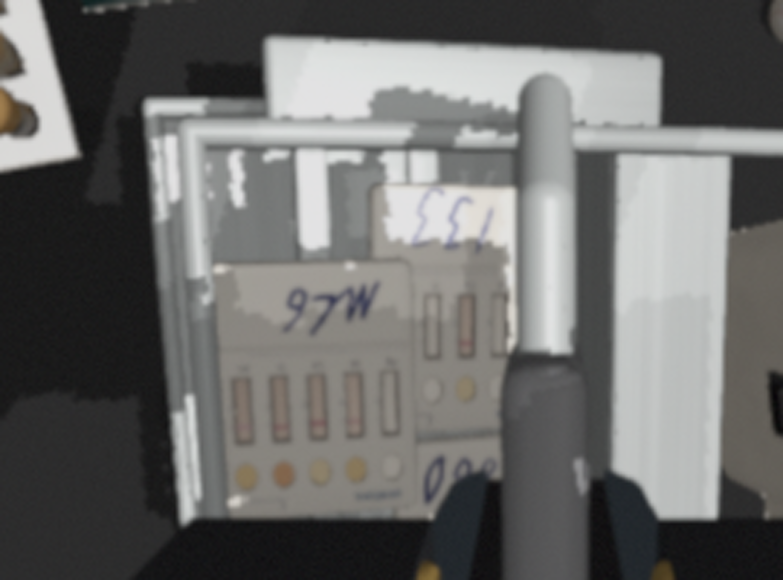

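View pics/s9.png

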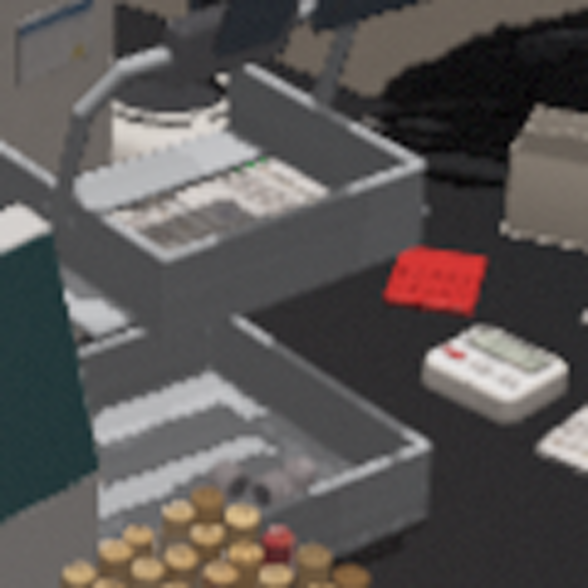

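Run:
```python
from h import *
print('wash',plane('top',(190,332),118),'purple',plane('top',(252,334),5),'b',plane('top',(315.4,287),66))
tc=np.array([543.7,257.3]);ty=np.radians(10.06);ex=np.array([np.cos(ty),np.sin(ty)])
yaw=-79.94
def fl(lx,lz,tilt,ly=0):
    l=np.r_[tc+ex*lx+ly*np.array([-ex[1],ex[0]]),lz]; return l-basketR(tilt,yaw).apply([3,78,0])+0
# note basket sits +3 along blade relative to grip nominal
def T(f,t,y): p,r=tool_of(f,basketR(t,y)); return p.round(1)
for lx,lz,t in((-30,120,0),(-30,27,0),(-30,27,-38)): f=fl(lx,lz,t);print(lx,lz,t,f.round(1),T(f,t,yaw))
f0=np.array([539.4,-174.2,162]);W=[(f0,-11)]
def seg(a,b,n,lift=0): 
    return [((a[0]+(b[0]-a[0])*i/n),a[1]+(b[1]-a[1])*i/n) for i in range(1,n+1)]
A=(np.array([430,-150,228.]),-11);B=(np.array([395,20,228.]),-40);C=(np.array([400,190,228.]),-75);D=(fl(-30,120,0),yaw)
P=[(f0,-11.)]
for nxt,n in((A,5),(B,6),(C,7),(D,5)): P+=seg(P[-1],nxt,n)
for f,y in P: print(f.round(),y,T(f,0,y))
rows([(f,0,y) for f,y in P])
```

```text
wash [331.76776028 363.84847106] purple [315.06094297 222.54112802] b [444.30940184  47.14152094]
-30 120 0 [436.8 241.4 120. ] [422.  238.8 213.8]
-30 27 0 [436.8 241.4  27. ] [422.  238.8 120.8]
-30 27 -38 [453.1 244.3  75. ] [498.3 252.3 158.2]
[ 539. -174.  162.] -11.0 [ 536.5 -189.   255.8]
[ 518. -169.  175.] -11.0 [ 514.6 -184.2  269. ]
[ 496. -165.  188.] -11.0 [ 492.8 -179.3  282.2]
[ 474. -160.  202.] -11.0 [ 470.9 -174.5  295.4]
[ 452. -155.  215.] -11.0 [ 449.  -169.6  308.6]
[ 430. -150.  228.] -11.0 [ 427.1 -164.8  321.8]
[ 424. -122.  228.] -15.833333333333332 [ 420.1 -136.2  321.8]
[418. -93. 228.] -20.666666666666664 [ 413.  -107.4  321.8]
[412. -65. 228.] -25.5 [406.  -78.6 321.8]
[407. -37. 228.] -30.333333333333332 [399.1 -49.7 321.8]
[401.  -8. 228.] -35.16666666666667 [392.2 -20.7 321.8]
[395.  20. 228.] -40.0 [385.3   8.5 321.8]
[396.  44. 228.] -45.0 [385.1  33.6 321.8]
[396.  69. 228.] -50.0 [384.9  58.9 321.8]
[397.  93. 228.] -55.0 [384.8  84.2 321.8]
[398. 117. 228.] -60.0 [384.8 109.6 321.8]
[399. 141. 228.] -65.0 [384.9 135.1 321.8]
[399. 166. 228.] -70.
[... 682 characters left out ...]
0], [0.0, 0.0, -0.0844]], [[-0.0069, 0.029, 0.0], [-0.0, -0.0, -0.0844]], [[-0.0068, 0.0291, 0.0], [0.0, 0.0, -0.0844]], [[-0.0003, 0.0252, 0.0], [-0.0, 0.0, -0.0873]], [[-0.0002, 0.0253, 0.0], [0.0, -0.0, -0.0873]], [[-0.0001, 0.0253, 0.0], [-0.0, 0.0, -0.0873]], [[0.0, 0.0254, 0.0], [0.0, 0.0, -0.0873]], [[0.0001, 0.0255, 0.0], [0.0, 0.0, -0.0873]], [[0.0002, 0.0255, 0.0], [-0.0, -0.0, -0.0873]], [[0.0003, 0.0255, 0.0], [-0.0, 0.0, -0.0873]], [[0.0073, 0.0105, -0.0216], [0.0, 0.0, -0.0172]], [[0.0073, 0.0105, -0.0216], [0.0, -0.0, -0.0172]], [[0.0073, 0.0105, -0.0216], [0.0, 0.0, -0.0172]], [[0.0073, 0.0105, -0.0216], [-0.0, 0.0, -0.0172]], [[0.0073, 0.0105, -0.0216], [0.0, 0.0, -0.0172]]]
```

```bash
cat > plan.py <<'E'
from h import *
tc=np.array([543.7,257.3]);ty=np.radians(10.06);ex=np.array([np.cos(ty),np.sin(ty)])
yaw=-79.94
def fl(lx,lz,tilt,ly=0):
    l=np.r_[tc+ex*lx+ly*np.array([-ex[1],ex[0]]),lz]; return l-basketR(tilt,yaw).apply([3,78,0])
def path(P0,segs):
    P=[P0]
    for (f,t,y),n in segs:
        a=P[-1]; P+=[(np.array(a[0])+(np.array(f)-a[0])*i/n,a[1]+(t-a[1])*i/n,a[2]+(y-a[2])*i/n) for i in range(1,n+1)]
    return P
E
python3 - <<'E'
from plan import *
P=path((np.array([539.4,-174.2,162]),0,-11),[(([500,-165,195]),8,-11),].__class__([((np.array([430,-150,228.]),8,-11),10),((np.array([395,20,228.]),8,-40),10),((np.array([400,190,228.]),8,-75),10),((fl(-30,115,8),8,yaw),10)]))
for i in range(0,40,10): rows(P[i:i+11])
for i in (10,20,30,40): print(tool_of(P[i][0],basketR(*P[i][1:]))[0].round(1))
E
```

```text
[[[-0.0112, 0.0011, 0.0064], [0.0137, -0.0027, -0.0]], [[-0.0112, 0.0011, 0.0064], [0.0137, -0.0027, 0.0]], [[-0.0112, 0.0011, 0.0063], [0.0137, -0.0027, -0.0]], [[-0.0112, 0.0011, 0.0063], [0.0137, -0.0027, 0.0]], [[-0.0112, 0.0011, 0.0063], [0.0137, -0.0027, -0.0]], [[-0.0112, 0.0012, 0.0063], [0.0137, -0.0027, -0.0]], [[-0.0112, 0.0012, 0.0063], [0.0137, -0.0027, -0.0]], [[-0.0112, 0.0012, 0.0063], [0.0137, -0.0027, 0.0]], [[-0.0112, 0.0012, 0.0062], [0.0137, -0.0027, 0.0]], [[-0.0112, 0.0012, 0.0062], [0.0137, -0.0027, -0.0]]]
[[[-0.0049, 0.0173, -0.0], [-0.0, 0.0, -0.0506]], [[-0.0049, 0.0174, 0.0], [0.0, 0.0, -0.0506]], [[-0.0048, 0.0174, 0.0], [-0.0, -0.0, -0.0506]], [[-0.0048, 0.0175, -0.0], [0.0, 0.0, -0.0506]], [[-0.0048, 0.0176, 0.0], [-0.0, 0.0, -0.0506]], [[-0.0048, 0.0176, 0.0], [0.0, 0.0, -0.0506]], [[-0.0047, 0.0177, -0.0], [0.0, -0.0, -0.0506]], [[-0.0047, 0.0178, 0.0], [-0.0, -0.0, -0.0506]], [[-0.0047, 0.0178, -0.0], [0.0, -0.0, -0.0506]], [[-0.0046, 0.0179, 0.0], [-0.0, 0.0, -0.0506]]]
[[[-0.0008, 0.0181, -0.0], [0.0, -0.0, -0.0611]], [[-0.0007, 0.0182, 0.0], [0.0
[... 293 characters left out ...]
, -0.0611]], [[-0.0001, 0.0186, 0.0], [0.0, -0.0, -0.0611]], [[0.0, 0.0186, 0.0], [-0.0, 0.0, -0.0611]]]
[[[0.0037, 0.0054, -0.0124], [-0.0, -0.0, -0.0086]], [[0.0037, 0.0054, -0.0124], [0.0, -0.0, -0.0086]], [[0.0037, 0.0054, -0.0124], [0.0, -0.0, -0.0086]], [[0.0037, 0.0054, -0.0124], [-0.0, 0.0, -0.0086]], [[0.0037, 0.0054, -0.0124], [0.0, -0.0, -0.0086]], [[0.0037, 0.0054, -0.0124], [-0.0, 0.0, -0.0086]], [[0.0037, 0.0054, -0.0124], [0.0, 0.0, -0.0086]], [[0.0037, 0.0054, -0.0124], [-0.0, -0.0, -0.0086]], [[0.0037, 0.0054, -0.0124], [-0.0, 0.0, -0.0086]], [[0.0037, 0.0054, -0.0124], [-0.0, -0.0, -0.0086]]]
[ 424.7 -177.5  318.8]
[377.   -1.4 318.8]
[373.  182.8 318.8]
[410.  236.6 195. ]
```

Emit:
drive_tool([
  [[-0.004, 0.0011, 0.0144], [0.0137, -0.0027, 0]],
  [[-0.009, 0.0011, 0.0164], [0.0137, -0.0027, 0]],
  [[-0.011, 0.0011, 0.0133], [0.0137, -0.0027, 0]],
  [[-0.012, 0.0011, 0.0103], [0.0137, -0.0027, 0]],
  [[-0.013, 0.0011, 0.0063], [0.0137, -0.0027, 0]],
  [[-0.013, 0.0012, 0.0023], [0.0137, -0.0027, 0]],
  [[-0.013, 0.0012, 0], [0.0137, -0.0027, 0]],
  [[-0.013, 0.0012, 0], [0.0137, -0.0027, 0]],
  [[-0.0125, 0.0012, 0], [0.0137, -0.0027, 0]],
  [[-0.0115, 0.0012, 0], [0.0137, -0.0027, 0]],
])

```text
time_s: 8.35
ee_pos: [432.3, -179.8, 323.2]
ee_rot: [178.3, -27.9, 79.5]
force: [14.8, -5.7, 16.7]
gripper_width: 14.3
```

Emit:
drive_tool([
  [[-0.0049, 0.012, 0], [0, 0, -0.0406]],
  [[-0.0049, 0.0174, 0], [0, 0, -0.0506]],
  [[-0.0048, 0.0174, 0], [0, 0, -0.0506]],
  [[-0.0048, 0.0175, 0], [0, 0, -0.0506]],
  [[-0.0048, 0.0176, 0], [0, 0, -0.0506]],
  [[-0.0048, 0.0176, 0], [0, 0, -0.0506]],
  [[-0.0047, 0.0177, 0], [0, 0, -0.0506]],
  [[-0.0047, 0.0178, 0], [0, 0, -0.0506]],
  [[-0.0047, 0.0178, 0], [0, 0, -0.0506]],
  [[-0.0046, 0.0229, 0], [0, 0, -0.0606]],
])

```text
time_s: 9.18
ee_pos: [375.4, -1.0, 316.9]
ee_rot: [-179.8, -28.0, 49.6]
force: [0.2, 0.1, -4.4]
gripper_width: 13.5
```

Emit:
drive_tool([
  [[-0.0008, 0.0181, 0], [0, 0, -0.0611]],
  [[-0.0007, 0.0182, 0], [0, 0, -0.0611]],
  [[-0.0006, 0.0183, 0], [0, 0, -0.0611]],
  [[-0.0005, 0.0184, 0], [0, 0, -0.0611]],
  [[-0.0005, 0.0184, 0], [0, 0, -0.0611]],
  [[-0.0004, 0.0185, 0], [0, 0, -0.0611]],
  [[-0.0003, 0.0185, 0], [0, 0, -0.0611]],
  [[-0.0002, 0.0186, 0], [0, 0, -0.0611]],
  [[-0.0001, 0.0186, 0], [0, 0, -0.0611]],
  [[0, 0.0186, 0], [0, 0, -0.0611]],
])

```text
time_s: 10.02
ee_pos: [370.4, 169.9, 315.6]
ee_rot: [-180.0, -27.5, 16.9]
force: [0.1, -0.8, -4.3]
gripper_width: 13.4
```

```bash
python3 look.py 10
python3 - <<'E'
from h import *
a=env.grab_frame('top')[:,:,::-1];cv2.imwrite('pics/t10f.png',a)
E
```

```text
10.0167 [370.35767433 169.90146644 315.56599633] [-179.95762484  -27.46717272   16.93583583] [ 0.11711823 -0.79464288 -4.28406061] [396.31014738 177.87632028 224.49091284] [-7.30495518e+01  7.47428353e+00  3.79206247e-02] 13.40729304211752 [ 27.0863489  -16.3603271  113.18942282  -5.56380619  56.19049366
  12.12837828]
```

View pics/t10.png

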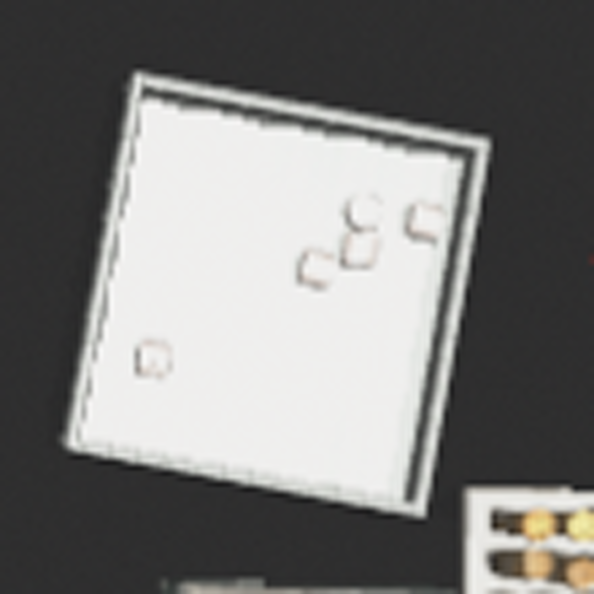

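View pics/w10_raw.png

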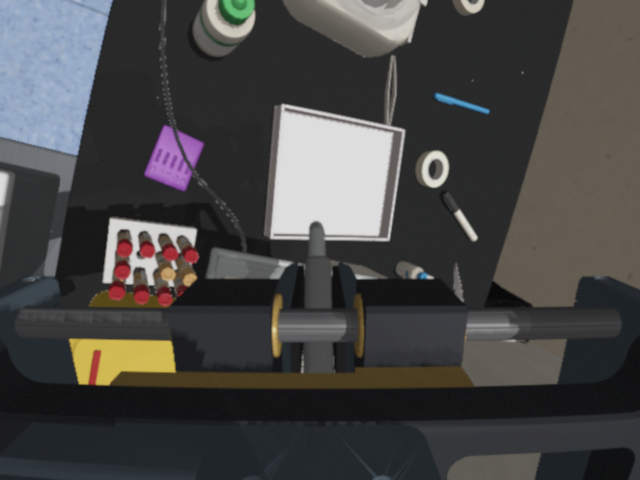

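View pics/t10f.png

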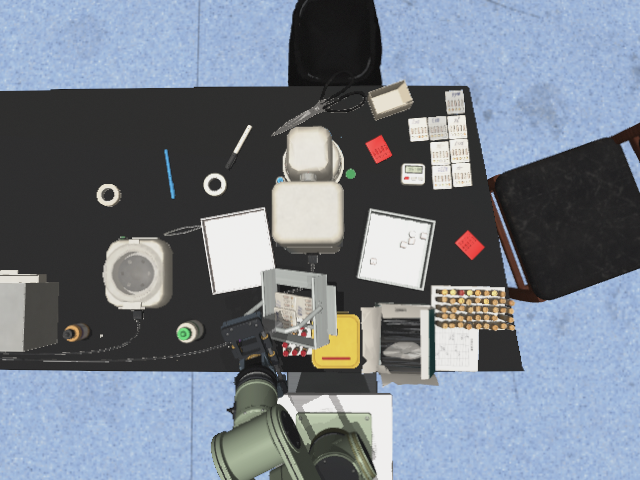

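Run:
```python
from ov import *
s=env.state();o,Rb=basket_of(s);overlay('t11',o,Rb,(200,230,360,370,4.2),'top')
a=cv2.imread('pics/t11_raw.png');cv2.imwrite('pics/t11c.png',cv2.resize(a[230:370,200:360],None,fx=4.2,fy=4.2,interpolation=cv2.INTER_CUBIC))
overlay('s11',o,Rb,(180,150,400,320,3.2),'scene')
```

```text
(no output)
```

View pics/t11c.png

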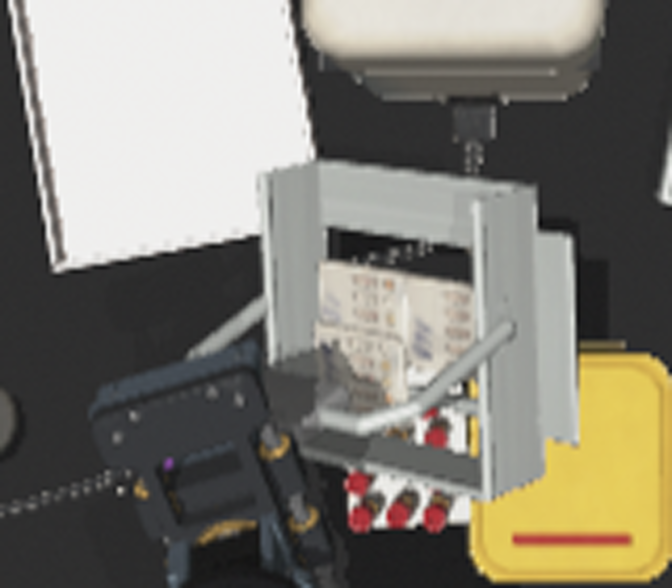

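View pics/t11.png

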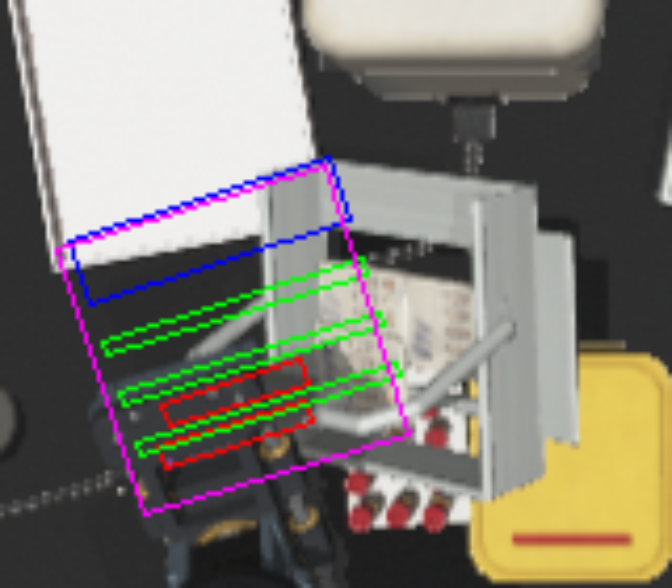

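View pics/s11.png

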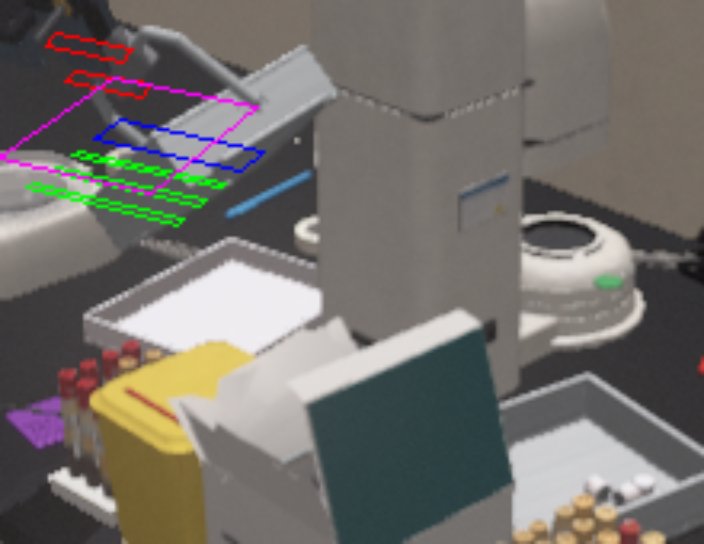

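```bash
cat > slip.py <<'E'
from h import *
from scipy.optimize import least_squares
# slip: basket pose in tool = nominal * [rot about TH axis through GB by phi, then shift (a along x, b along U)]
def slipT(phi,a,b):
    r=R.from_rotvec(np.radians(phi)*TH/np.linalg.norm(TH)); return r,np.array([a,0,0])+b*U
def pts(st,X,phi,a,b):
    o,Rb=basket_of(st); r,t=slipT(phi,a,b)
    return o+Rb.apply(GB+t+r.apply(np.atleast_2d(X)-GB))
E
python3 - <<'E'
from slip import *
st=env.state()
c=lambda x,y:(200+(x+.5)/4.2-.5,230+(y+.5)/4.2-.5)
obs=[((77.5,78,40),c(478,203)),((77.5,-78,40),c(487,497)),((80,78,-5),c(537,187)),((80,-78,-5),c(545,475)),((103,54,-3),c(577,237)),((103,-54,-3),c(577,443)),((-77.5,78,40),c(264,178))]
X=np.array([o[0] for o in obs],float);V=np.array([o[1] for o in obs])
P=env.camera_params('top')
f=lambda v:(proj('top',pts(st,X,*v),P)-V).ravel()
for p0 in(30,-30,50,-50):
    s=least_squares(f,[p0,0,0],loss='soft_l1');print(s.x,s.cost);print(f(s.x).reshape(-1,2).round(1).tolist())
v=s.x
for cam,src,(x0,y0,x1,y1,k) in(('top','t11_raw',(200,230,360,370,4.2)),('scene','s11_raw',(180,150,400,320,3.2))):
    a=cv2.imread(f'pics/{src}.png');a=cv2.resize(a[y0:y1,x0:x1],None,fx=k,fy=k,interpolation=cv2.INTER_CUBIC)
    def ln(A,col):
        q=(proj(cam,pts(st,np.array(A,float),*v))-[x0,y0]+.5)*k-.5; cv2.polylines(a,[np.int32(q.round())],True,col,1)
    ln([[-75,41,0],[75,41,0],[75,78,0],[-75,78,0]],(255,0,0)); ln([[-80,78,40],[-80,-78,40],[80,-78,40],[80,78,40]],(255,0,255))
    ln([[-80,78,-5],[-80,-78,-5],[80,-78,-5],[80,78,-5]],(0,255,0))
    cv2.imwrite(f'pics/{cam}_slip.png',a)
E
```

```text
[-46.62801587  19.07009548   4.82934155] 4.6498209468358365
[[-1.0, -0.4], [0.3, 1.3], [0.1, -0.6], [1.2, 0.6], [-1.4, 0.0], [0.6, -0.0], [-0.2, -2.5]]
[-46.62801442  19.07009639   4.82934714] 4.649820946840276
[[-1.0, -0.4], [0.3, 1.3], [0.1, -0.6], [1.2, 0.6], [-1.4, 0.0], [0.6, -0.0], [-0.2, -2.5]]
[-46.62801914  19.07009404   4.82933252] 4.649820946835041
[[-1.0, -0.4], [0.3, 1.3], [0.1, -0.6], [1.2, 0.6], [-1.4, 0.0], [0.6, -0.0], [-0.2, -2.5]]
[-46.6280209   19.07009269   4.82932299] 4.649820946839487
[[-1.0, -0.4], [0.3, 1.3], [0.1, -0.6], [1.2, 0.6], [-1.4, 0.0], [0.6, -0.0], [-0.2, -2.5]]
```

View pics/top_slip.png

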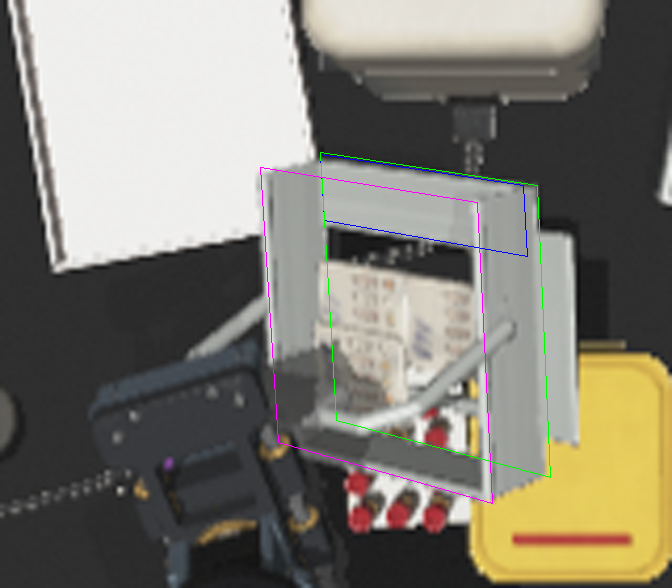

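View pics/scene_slip.png

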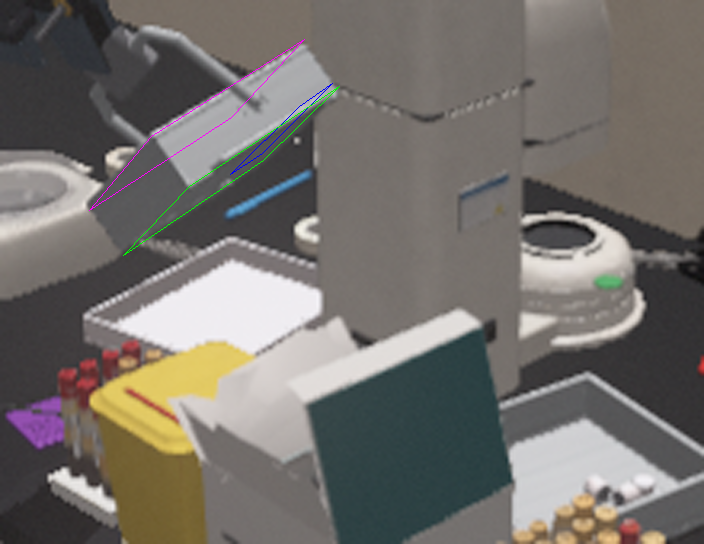

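Run:
```python
from h import *
def tri(a,b):
    o1,d1=ray('scene',a);o2,d2=ray('top',b)
    s=np.linalg.lstsq(np.c_[d1,-d2],o2-o1,rcond=None)[0]
    p,q=o1+s[0]*d1,o2+s[1]*d2; return (p+q)/2,np.linalg.norm(p-q)
print(tri((180+465/3.2,150+312/3.2),(432,307)),tri((180+290/3.2,150+372/3.2),(432,382)))
a=cv2.imread('pics/t11_raw.png');cv2.imwrite('pics/boxc.png',cv2.resize(a[290:395,340:450],None,fx=5,fy=5,interpolation=cv2.INTER_CUBIC))
a=cv2.imread('pics/top0.png');cv2.imwrite('pics/boxc0.png',cv2.resize(a[290:395,340:450],None,fx=5,fy=5,interpolation=cv2.INTER_CUBIC))
print(cv2.absdiff(cv2.imread('pics/t11_raw.png'),a)[300:390,440:520].max())
```

```text
(array([ 394.8767859 , -216.13341329,  246.94237271]), np.float64(18.363778588011783)) (array([ 233.75917024, -214.72005385,  263.68394357]), np.float64(6.738197092170624))
5
```

View pics/boxc.png

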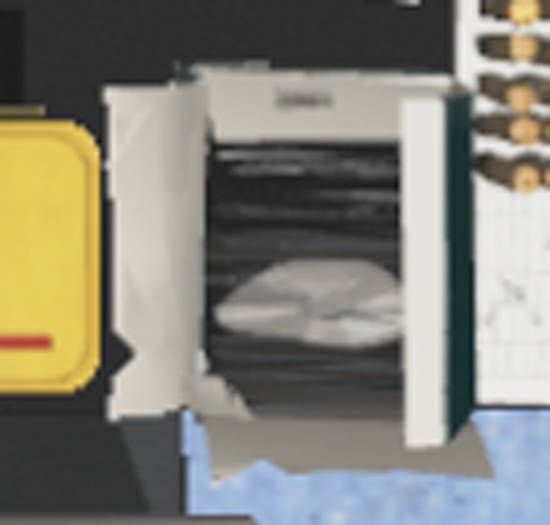

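View pics/boxc0.png

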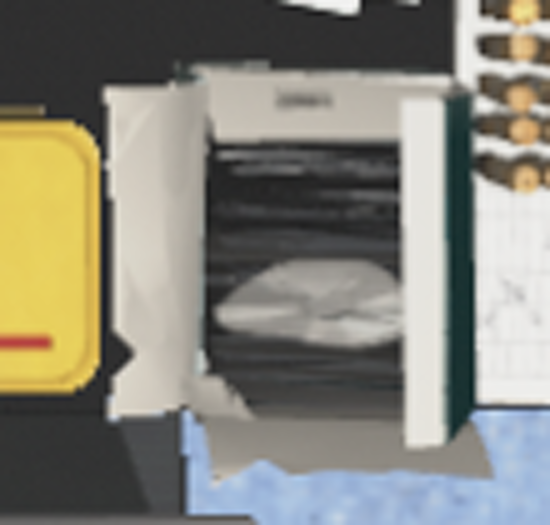

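```bash
cat > kin.py <<'E'
from slip import *
D=[([62.0515,18.3525,89.7055,-.0015,72.0428,-1.1467],[259.035,512.752,190.418],[-179.9994,.1008,63.1987]),
([-32.1399,23.376,92.4118,19.5557,72.688,-118.3653],[537.055,-188.589,142.7456],[-179.993,-20.0336,78.9605]),
([-47.3941,35.3929,84.5677,38.1742,94.0905,-135.7469],[529.156,-231.9965,161.9644],[179.820,-49.9296,79.1739]),
([-32.2089,21.7514,89.2804,19.1402,77.2798,-116.7322],[536.488,-188.907,180.226],[-179.9028,-20.0881,78.887]),
([-32.2262,19.322,81.9673,18.687,86.5084,-113.5222],[536.649,-189.219,255.8636],[-179.8846,-20.09,78.845]),
([27.0863,-16.3603,113.1894,-5.5638,56.1905,12.1284],[370.358,169.9015,315.566],[-179.9576,-27.4672,16.9358])]
def fk(q,v):
    a1,d1,L1,e,L2,Lt=v; E=lambda ax,a:R.from_euler(ax,a,degrees=True)
    A=E('z',q[0]); p=np.array([a1,0,d1]); r2=E('y',q[1]); p=p+r2.apply([0,0,L1]); r3=r2*E('y',q[2])
    p=p+r3.apply([e,0,L2]); r=r3*E('z',q[3])*E('y',q[4])*E('z',q[5]); p=p+r.apply([0,0,Lt])
    return A.apply(p),A*r
KV=least_squares(lambda v:np.concatenate([fk(d[0],v)[0]-d[1] for d in D]),[0,300,400,0,400,250]).x
LO=np.array([-177.97,-48.28,12.27,-77.06,2.81,-146.56]);HI=np.array([177.97,115.42,149.76,257.06,150.46,146.56])
def ik(p,Rt,q0):
    def f(q):
        x,r=fk(q,KV); return np.r_[(x-p)/1.0,(Rt*OFF*r.inv()).as_rotvec()*200]
    s=least_squares(f,np.clip(q0,LO+.1,HI-.1),bounds=(LO,HI)); return s.x,np.sqrt(2*s.cost)
OFF=R.identity()
# constant offset between fk tool frame and ee_rot
_rs=[fk(d[0],KV)[1].inv()*R.from_euler('xyz',d[2],degrees=True) for d in D]
OFF=_rs[0].inv()
E
python3 - <<'E'
from kin import *
import kin
print(KV.round(1),[np.linalg.norm(fk(d[0],KV)[0]-d[1]).round(2) for d in D]); print([ (r).as_rotvec(degrees=True).round(1).tolist() for r in kin._rs])
SL=(-46.63,19.07,4.83)
def tool_slip(floor,Rb,sl=SL):
    r,t=slipT(*sl)  # basket = nominal pose composed: X_world = o_n + Rn(GB+t+r(X-GB))
    Rn=Rb*r.inv(); # actual basket rot = Rn*r
    o_n=np.array(floor)-Rn.apply(GB+t+r.apply(-GB)); return tool_of(o_n,Rn)
st=env.state();q=st['qpos']
# current check
r,t=slipT(*SL);o,Rn=basket_of(st);print('floor now',pts(st,[0,0,0],*SL),'low tips',pts(st,[[-103,54,-5],[-103,-54,-5],[103,0,-5]],*SL).round())
for tilt,yaw,fl in((0,-11,[543,-174,60]),(0,-11,[543,-174,150]),(0,-11,[543,-174,300]),(0,-40,[420,20,300]),(0,-70,[400,180,300])):
    p,Rt=tool_slip(fl,basketR(tilt,yaw)); 
    for q0 in (q,[-30,20,90,20,75,-115],[-20,40,60,0,120,-100]):
        s,e=ik(p,Rt,q0); print(tilt,yaw,fl,p.round(),Rt.as_euler('xyz',degrees=True).round(),s.round(),e.round(2))
E
```

```text
[ -7.6 138.7 614.3  23.  419.1 381.3] [np.float64(11.82), np.float64(4.59), np.float64(4.42), np.float64(4.3), np.float64(4.2), np.float64(13.49)]
[[-0.0, 0.0, 180.0], [0.0, -0.0, -180.0], [-0.0, 0.0, -180.0], [0.0, -0.0, -180.0], [-0.0, -0.0, -180.0], [-0.0, 0.0, 180.0]]
floor now [[410.21986587  75.42496437 261.10106418]] low tips [[476. 152. 203.]
 [371. 148. 179.]
 [399.  -6. 324.]]
0 -11 [543, -174, 60] [ 509. -189.  169.] [-133.  -20.   79.] [ -23.   47.   61.    5.  122. -110.] 0.0
0 -11 [543, -174, 60] [ 509. -189.  169.] [-133.  -20.   79.] [ -23.   47.   61.    5.  122. -110.] 0.0
0 -11 [543, -174, 60] [ 509. -189.  169.] [-133.  -20.   79.] [ -23.   47.   61.    5.  122. -110.] 0.0
0 -11 [543, -174, 150] [ 509. -189.  259.] [-133.  -20.   79.] [ -23.   44.   53.    6.  132. -109.] 0.0
0 -11 [543, -174, 150] [ 509. -189.  259.] [-133.  -20.   79.] [ -23.   44.   53.    6.  132. -109.] 0.0
0 -11 [543, -174, 150] [ 509. -189.  259.] [-133.  -20.   79.] [ -23.   44.   53.    6.  132. -109.] 0.0
0 -11 [543, -174, 300] [ 509. -189.  409.] [-133.  -20.   79.] [ -23.   43.   35.    9.  150. -105.] 6.99
0 -11 [543, -174, 300] [ 509. -189.  409.] [-133.  -20.   79.] [ -23.   43.   35.    9.  150. -105.] 6.99
0 -11 [543, -174, 300] [ 509. -189.  409.] [-133.  -20.   79.] [ -23.   43.   35.    9.  150. -105.] 6.99
0 -40 [420, 20, 300] [384.  24. 409.] [-133.  -20.   50.] [-23.  17.  80.  32. 123. -73.] 0.0
0 -40 [420, 20, 300] [384.  24. 409.] [-133.  -20.   50.] [-23.  17.  80.  32. 123. -73.] 0.0
0 -40 [420, 20, 300] [384.  24. 409.] [-133.  -20.   50.] [-23.  17.  80.  32. 123. -73.] 0.0
0 -70 [400, 180, 300] [370. 201. 409.] [-133.  -20.   20.] [-13.  -1. 101.  48.  95. -44.] 0.0
0 -70 [400, 180, 300] [370. 201. 409.] [-133.  -20.   20.] [-13.  -1. 101.  48.  95. -44.] 0.0
0 -70 [400, 180, 300] [370. 201. 409.] [-133.  -20.   20.] [-13.  -1. 101.  48.  95. -44.] 0.0
```

```bash
cat > back.py <<'E'
from kin import *
from scipy.spatial.transform import Slerp
SL=(-46.63,19.07,4.83)
def tool_slip(floor,Rb,sl=SL):
    r,t=slipT(*sl); Rn=Rb*r.inv(); o_n=np.array(floor)-Rn.apply(GB+t+r.apply(-GB)); return tool_of(o_n,Rn)
def emit(wp,q0=None,ts=tool_slip):
    """wp: list of (floor,Rb,n)"""
    f,Rb,_=wp[0]; prev=ts(f,Rb); q=q0; 
    for f2,R2,n in wp[1:]:
        sl=Slerp([0,1],R.concatenate([Rb,R2])); out=[]
        for i in range(1,n+1):
            c=ts(np.array(f)+(np.array(f2)-f)*i/n,sl(i/n)); d=(c[0]-prev[0])/1000; w=(c[1]*prev[1].inv()).as_rotvec(); prev=c
            out.append([[round(float(v),4)+0 for v in d],[round(float(v),4)+0 for v in w]])
            if q is not None:
                qn,e=ik(c[0],c[1],q); dq=np.abs(qn-q).max(); q=qn
                if e>1 or dq>8: print('  !',i,e.round(1),dq.round(1),qn.round())
        print(str(out)); print('   end tcp',prev[0].round(1),prev[1].as_euler('xyz',degrees=True).round(1),None if q is None else q.round())
        f,Rb=f2,R2
E
python3 - <<'E'
from back import *
st=env.state();r,t=slipT(*SL);o,Rn=basket_of(st);f0=pts(st,[0,0,0],*SL)[0]
emit([(f0,Rn*r,0),([415,0,275],basketR(8,-35),10),([450,-105,262],basketR(8,-11),10),([543,-174,230],basketR(8,-11),10),([543,-174,75],basketR(0,-11),10)],st['qpos'])
E
```

```text
! 1 0.0 19.2 [ 17. -17. 112.   8.  59.  -8.]
  ! 2 0.0 20.4 [  3. -16. 110.  19.  66. -28.]
  ! 3 0.0 15.5 [ -7. -13. 108.  27.  75. -44.]
  ! 4 0.0 11.4 [-15. -10. 105.  30.  83. -55.]
  ! 5 0.0 8.6 [-21.  -5. 102.  32.  91. -64.]
[[[-0.006, -0.0153, 0.0087], [0.061, 0.0435, 0.1011]], [[-0.0049, -0.0164, 0.0084], [0.061, 0.0435, 0.1011]], [[-0.0036, -0.0173, 0.0081], [0.061, 0.0435, 0.1011]], [[-0.0023, -0.018, 0.0076], [0.061, 0.0435, 0.1011]], [[-0.001, -0.0186, 0.007], [0.061, 0.0435, 0.1011]], [[0.0004, -0.019, 0.0064], [0.061, 0.0435, 0.1011]], [[0.0018, -0.0192, 0.0056], [0.061, 0.0435, 0.1011]], [[0.0031, -0.0192, 0.0048], [0.061, 0.0435, 0.1011]], [[0.0044, -0.0191, 0.004], [0.061, 0.0435, 0.1011]], [[0.0057, -0.0188, 0.0031], [0.061, 0.0435, 0.1011]]]
   end tcp [369.7 -11.9 380.3] [-133.4  -28.    55. ] [-27.  18.  84.  30. 122. -89.]
[[[0.004, -0.0124, -0.0013], [0.0, 0.0, 0.0419]], [[0.0041, -0.0124, -0.0013], [0.0, 0.0, 0.0419]], [[0.0042, -0.0123, -0.0013], [0.0, 0.0, 0.0419]], [[0.0043, -0.0123, -0.0013], [0.0, 0.0, 0.0419]], [[0.0043, -0.0123, -0.0013], [0.0, 0.0, 0.
[... 842 characters left out ...]
 -203.3  335.3] [-133.4  -28.    79. ] [ -27.   45.   43.   11.  144. -112.]
[[[0.0003, 0.0014, -0.015], [-0.0137, 0.0027, 0.0]], [[0.0003, 0.0015, -0.015], [-0.0137, 0.0027, 0.0]], [[0.0003, 0.0015, -0.0151], [-0.0137, 0.0027, 0.0]], [[0.0003, 0.0015, -0.0151], [-0.0137, 0.0027, 0.0]], [[0.0003, 0.0015, -0.0151], [-0.0137, 0.0027, 0.0]], [[0.0003, 0.0015, -0.0151], [-0.0137, 0.0027, 0.0]], [[0.0003, 0.0015, -0.0151], [-0.0137, 0.0027, 0.0]], [[0.0003, 0.0015, -0.0152], [-0.0137, 0.0027, 0.0]], [[0.0003, 0.0015, -0.0152], [-0.0137, 0.0027, 0.0]], [[0.0003, 0.0015, -0.0152], [-0.0137, 0.0027, 0.0]]]
   end tcp [ 509.3 -188.5  184.3] [-133.4  -20.    79. ] [ -23.   46.   59.    5.  124. -110.]
```

Emit:
drive_tool([
  [[-0.002, -0.0051, 0.0029], [0.0203, 0.0145, 0.0337]],
  [[-0.002, -0.0051, 0.0029], [0.0203, 0.0145, 0.0337]],
  [[-0.002, -0.0051, 0.0029], [0.0203, 0.0145, 0.0337]],
  [[-0.0016, -0.0055, 0.0028], [0.0203, 0.0145, 0.0337]],
  [[-0.0016, -0.0055, 0.0028], [0.0203, 0.0145, 0.0337]],
  [[-0.0016, -0.0055, 0.0028], [0.0203, 0.0145, 0.0337]],
  [[-0.0012, -0.0058, 0.0027], [0.0203, 0.0145, 0.0337]],
  [[-0.0012, -0.0058, 0.0027], [0.0203, 0.0145, 0.0337]],
  [[-0.0012, -0.0058, 0.0027], [0.0203, 0.0145, 0.0337]],
  [[-0.0008, -0.006, 0.0025], [0.0203, 0.0145, 0.0337]],
])

```text
time_s: 11.15
ee_pos: [357.8, 112.5, 345.5]
ee_rot: [-164.5, -24.7, 29.6]
force: [0.3, 0.5, -4.7]
gripper_width: 13.3
```

```bash
cat > chk.py <<'E'
from back import *
import sys
st=env.state();r,t=slipT(*SL);o,Rn=basket_of(st);print(st['time_s'],st['ee_pos'].round(1),st['ee_rot'].round(1),'floor',pts(st,[0,0,0],*SL)[0].round(1),'ZXY',(Rn*r).as_euler('ZXY',degrees=True).round(1),st['force'].round(1),st['qpos'].round())
n=sys.argv[1]; cam=sys.argv[2]; x0,y0,x1,y1=map(int,sys.argv[3:7]);k=float(sys.argv[7]);P=env.camera_params(cam)
a=env.grab_frame(cam)[:,:,::-1];a=cv2.resize(a[y0:y1,x0:x1],None,fx=k,fy=k,interpolation=cv2.INTER_CUBIC)
def ln(A,col):
    q=(proj(cam,pts(st,np.array(A,float),*SL),P)-[x0,y0]+.5)*k-.5; cv2.polylines(a,[np.int32(q.round())],True,col,1)
ln([[-75,41,0],[75,41,0],[75,78,0],[-75,78,0]],(255,0,0)); ln([[-80,78,40],[-80,-78,40],[80,-78,40],[80,78,40]],(255,0,255))
ln([[-80,78,-5],[-80,-78,-5],[80,-78,-5],[80,78,-5]],(0,255,0))
cv2.imwrite(f'pics/{n}.png',a)
E
python3 chk.py c12 scene 180 80 400 320 2.4
```

```text
11.15 [357.8 112.5 345.5] [-164.5  -24.7   29.6] floor [413.   48.7 267. ] ZXY [-70.7   7.3 -28.3] [ 0.3  0.5 -4.7] [-11. -13. 107.  28.  78. -48.]
```

View pics/c12.png

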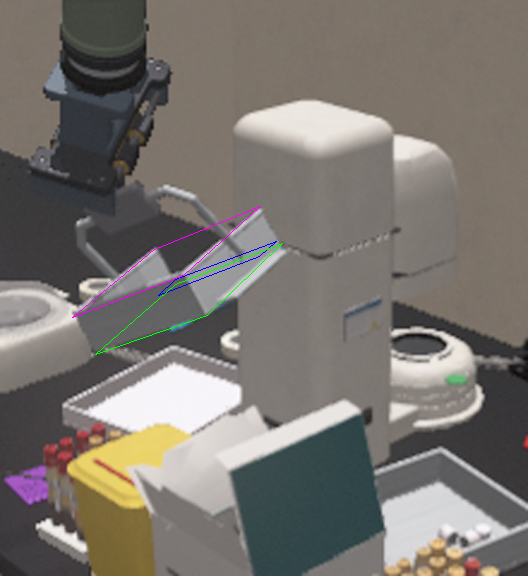

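Emit:
drive_tool([
  [[-0.001, -0.012, 0.0048], [0.0415, 0.0295, 0.0685]],
  [[-0.0007, -0.0122, 0.0047], [0.0415, 0.0295, 0.0685]],
  [[0, -0.0124, 0.0045], [0.0415, 0.0295, 0.0685]],
  [[0.0003, -0.0126, 0.0043], [0.0415, 0.0295, 0.0685]],
  [[0.0008, -0.0127, 0.004], [0.0415, 0.0295, 0.0685]],
  [[0.0015, -0.0127, 0.0035], [0.0415, 0.0295, 0.0685]],
  [[0.002, -0.0127, 0.003], [0.0415, 0.0295, 0.0685]],
  [[0.0026, -0.0127, 0.0027], [0.0415, 0.0295, 0.0685]],
  [[0.003, -0.0126, 0.0024], [0.0415, 0.0295, 0.0685]],
  [[0.0036, -0.0125, 0.002], [0.0415, 0.0295, 0.0685]],
])

```text
time_s: 12.03
ee_pos: [371.1, -12.6, 380.6]
ee_rot: [-132.9, -28.3, 55.2]
force: [-0.3, -0.0, -3.7]
gripper_width: 13.8
```

Emit:
drive_tool([
  [[0.004, -0.0124, -0.0013], [0, 0, 0.0419]],
  [[0.0041, -0.0124, -0.0013], [0, 0, 0.0419]],
  [[0.0042, -0.0123, -0.0013], [0, 0, 0.0419]],
  [[0.0043, -0.0123, -0.0013], [0, 0, 0.0419]],
  [[0.0043, -0.0123, -0.0013], [0, 0, 0.0419]],
  [[0.0044, -0.0122, -0.0013], [0, 0, 0.0419]],
  [[0.0045, -0.0122, -0.0013], [0, 0, 0.0419]],
  [[0.0046, -0.0121, -0.0013], [0, 0, 0.0419]],
  [[0.0046, -0.0121, -0.0013], [0, 0, 0.0419]],
  [[0.0047, -0.0121, -0.0013], [0, 0, 0.0419]],
])

```text
time_s: 12.87
ee_pos: [414.7, -134.7, 367.1]
ee_rot: [-133.1, -28.2, 79.3]
force: [0.1, 0.5, -4.2]
gripper_width: 13.2
```

```bash
python3 chk.py c13 scene 230 60 450 320 2.2
```

```text
12.8667 [ 414.7 -134.7  367.1] [-133.1  -28.2   79.3] floor [ 450.6 -104.6  261.7] ZXY [-10.6   8.2   0.3] [ 0.1  0.5 -4.2] [ -25.   31.   65.   11.  137. -113.]
```

View pics/c13.png

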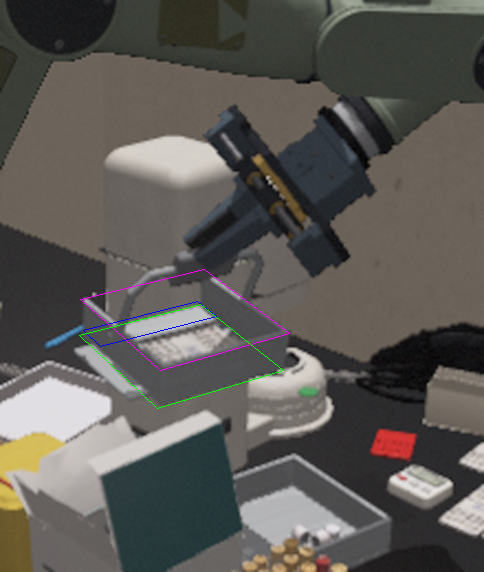

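Emit:
drive_tool([
  [[0.0093, -0.0069, -0.0032], [0, 0, 0]],
  [[0.0093, -0.0069, -0.0032], [0, 0, 0]],
  [[0.0093, -0.0069, -0.0032], [0, 0, 0]],
  [[0.0093, -0.0069, -0.0032], [0, 0, 0]],
  [[0.0093, -0.0069, -0.0032], [0, 0, 0]],
  [[0.0093, -0.0069, -0.0032], [0, 0, 0]],
  [[0.0093, -0.0069, -0.0032], [0, 0, 0]],
  [[0.0093, -0.0069, -0.0032], [0, 0, 0]],
  [[0.0093, -0.0069, -0.0032], [0, 0, 0]],
  [[0.0093, -0.0069, -0.0032], [0, 0, 0]],
])

```text
time_s: 13.75
ee_pos: [507.5, -202.9, 335.4]
ee_rot: [-133.0, -28.3, 79.2]
force: [0.4, 0.0, -3.9]
gripper_width: 13.5
```

Emit:
drive_tool([
  [[0.0003, 0.0014, -0.015], [-0.0137, 0.0027, 0]],
  [[0.0003, 0.0015, -0.015], [-0.0137, 0.0027, 0]],
  [[0.0003, 0.0015, -0.0151], [-0.0137, 0.0027, 0]],
  [[0.0003, 0.0015, -0.0151], [-0.0137, 0.0027, 0]],
  [[0.0003, 0.0015, -0.0151], [-0.0137, 0.0027, 0]],
  [[0.0003, 0.0015, -0.0151], [-0.0137, 0.0027, 0]],
  [[0.0003, 0.0015, -0.0151], [-0.0137, 0.0027, 0]],
  [[0.0003, 0.0015, -0.0152], [-0.0137, 0.0027, 0]],
  [[0.0003, 0.0015, -0.0142], [-0.0137, 0.0027, 0]],
  [[0, 0, 0], [0, 0, 0]],
])

```text
time_s: 14.58
ee_pos: [509.3, -188.4, 198.4]
ee_rot: [-132.6, -21.1, 79.1]
force: [-0.5, 0.3, -4.6]
gripper_width: 13.1
```

```bash
python3 chk.py c14 top 345 195 455 305 5.4;python3 chk.py c14s scene 320 205 440 325 4.9
```

```text
14.5833 [ 509.3 -188.4  198.4] [-132.6  -21.1   79.1] floor [ 542.  -171.2   89.2] ZXY [-10.6   1.1   0.7] [-0.5  0.3 -4.6] [ -24.   45.   59.    5.  126. -112.]
14.6333 [ 509.2 -188.5  200.2] [-132.6  -21.2   79.1] floor [ 541.9 -171.3   91. ] ZXY [-10.6   1.2   0.7] [ 0.3 -0.3 -3.1] [ -24.   45.   59.    5.  126. -112.]
```

View pics/c14.png

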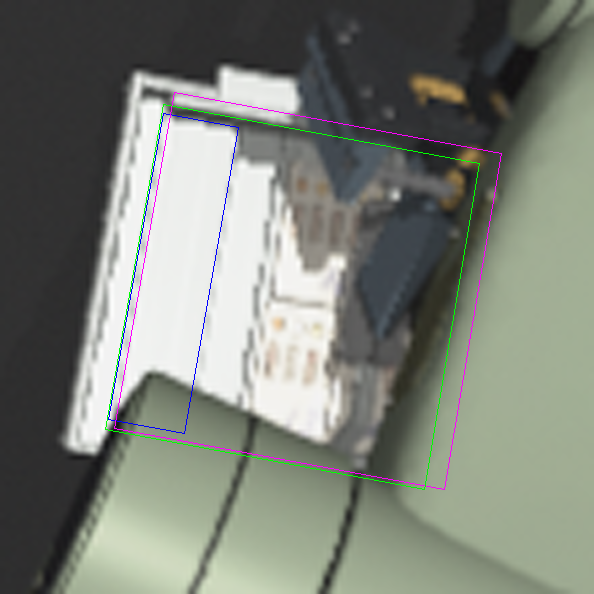

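View pics/c14s.png

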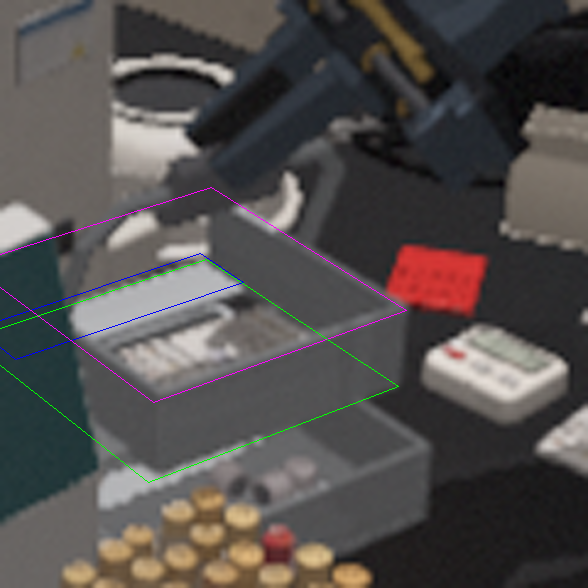

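Emit:
drive_tool([
  [[0, 0, -0.0045], [-0.002, 0.0004, 0]],
  [[0, 0, -0.0045], [-0.002, 0.0004, 0]],
  [[0, 0, -0.0045], [-0.002, 0.0004, 0]],
  [[0, 0, -0.0045], [-0.002, 0.0004, 0]],
  [[0, 0, -0.0045], [-0.002, 0.0004, 0]],
  [[0, 0, -0.0045], [-0.002, 0.0004, 0]],
  [[0, 0, -0.0045], [-0.002, 0.0004, 0]],
  [[0, 0, -0.0045], [-0.002, 0.0004, 0]],
  [[0, 0, 0], [0, 0, 0]],
  [[0, 0, 0], [0, 0, 0]],
])

```text
time_s: 15.52
ee_pos: [509.5, -188.0, 165.4]
ee_rot: [-132.6, -20.2, 79.2]
force: [0.3, -0.5, -4.2]
gripper_width: 13.6
```

```bash
python3 chk.py c15 wrist 0 0 640 480 1.2; python3 chk.py c15s scene 320 205 440 325 4.9
```

```text
15.5167 [ 509.5 -188.   165.4] [-132.6  -20.2   79.2] floor [ 541.8 -172.4   55.9] ZXY [-10.5   0.3   0.7] [ 0.3 -0.5 -4.2] [ -24.   47.   62.    4.  122. -111.]
15.5667 [ 509.5 -188.   165.6] [-132.7  -20.2   79.2] floor [ 541.8 -172.5   56. ] ZXY [-10.5   0.2   0.7] [ 0.5  0.9 -3.8] [ -24.   47.   62.    4.  122. -111.]
```

View pics/c15.png

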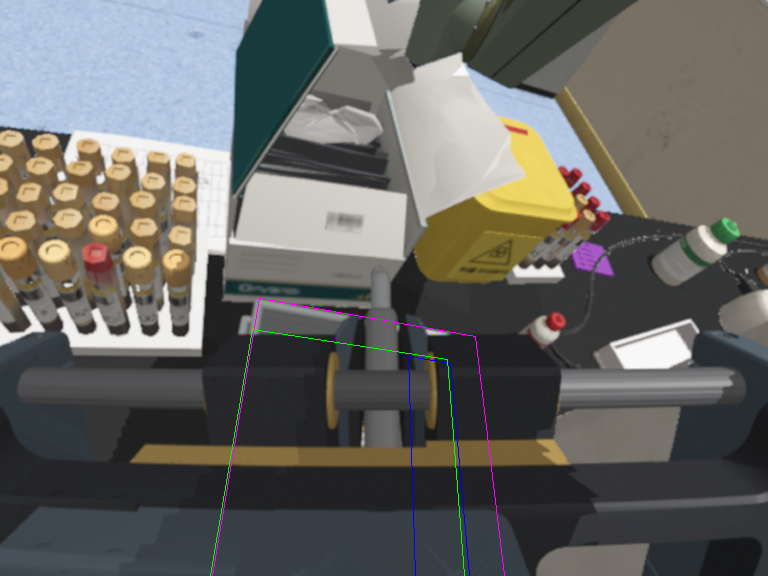

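View pics/c15s.png

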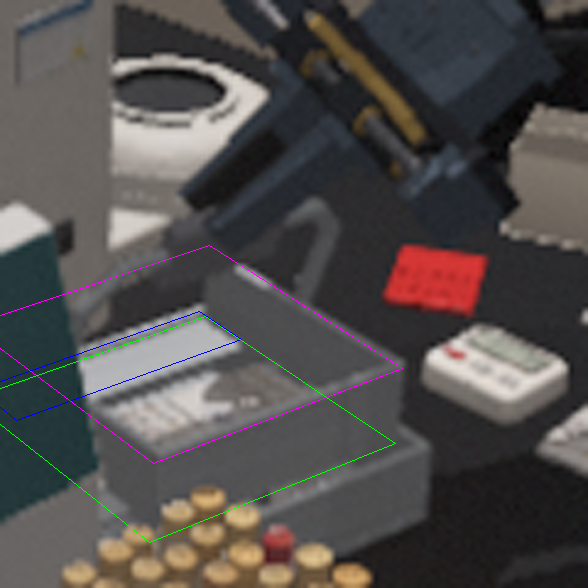

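Emit:
drive_tool([
  [[0, 0, -0.002], [0, 0, 0]],
  [[0, 0, -0.002], [0, 0, 0]],
  [[0, 0, -0.002], [0, 0, 0]],
  [[0, 0, -0.0015], [0, 0, 0]],
  [[0, 0, -0.001], [0, 0, 0]],
  [[0, 0, 0], [0, 0, 0]],
  [[0, 0, 0], [0, 0, 0]],
  [[0, 0, 0], [0, 0, 0]],
  [[0, 0, 0], [0, 0, 0]],
  [[0, 0, 0], [0, 0, 0]],
])

```text
time_s: 16.45
ee_pos: [506.5, -189.2, 161.9]
ee_rot: [-132.2, -20.2, 79.1]
force: [-7.7, -5.7, 12.2]
gripper_width: 13.5
```

Emit:
drive_tool([
  [[0, 0, 0], [0, 0, 0]],
  [[0, 0, 0], [0, 0, 0]],
  [[0, 0, 0], [0, 0, 0]],
  [[0, 0, 0], [0, 0, 0]],
  [[0, 0, 0], [0, 0, 0]],
  [[0, 0, 0], [0, 0, 0]],
  [[0, 0, 0], [0, 0, 0]],
  [[0, 0, 0], [0, 0, 0]],
  [[0, 0, 0], [0, 0, 0]],
  [[0, 0, 0], [0, 0, 0]],
], claw=1)

```text
time_s: 17.28
ee_pos: [509.4, -188.1, 157.0]
ee_rot: [-132.6, -20.2, 79.2]
force: [0.3, -0.5, 0.1]
gripper_width: 77.0
```

```bash
python3 chk.py c16s scene 320 205 440 325 4.9
python3 - <<'E'
from back import *
st=env.state();Rt=R.from_euler('xyz',st['ee_rot'],degrees=True);z=Rt.as_matrix()[:,2];print(z,st['gripper_width'])
p,Rg=tool_of([542,-173,50],basketR(0,-11)); pre=p-80*Rg.as_matrix()[:,2]
cur=st['ee_pos']-90*z; print('cur',cur,'pre',pre,(pre-cur),(Rg*Rt.inv()).as_rotvec())
sl=Slerp([0,1],R.concatenate([Rt,Rg])); q=st['qpos']; 
for i in range(11):
    qn,e=ik(cur+(pre-cur)*i/10,sl(i/10),q); print(qn.round(),e.round(1),np.abs(qn-q).max().round(1)); q=qn
E
```

```text
17.2833 [ 509.4 -188.1  157. ] [-132.6  -20.2   79.2] floor [ 541.8 -172.6   47.5] ZXY [-10.5   0.2   0.7] [ 0.3 -0.5  0.1] [ -24.   47.   62.    4.  121. -112.]
[-0.67897787  0.36743022 -0.63559742] 81.1076513959027
cur [ 570.50539974 -221.11594101  214.26380388] pre [ 533.90502375 -214.64504256  219.01178396] [-36.60037598   6.47089845   4.74798008] [-0.15032806 -0.7616022  -0.28819604]
[ -24.   54.   39.    6.  137. -109.] 0.0 22.8
[ -24.   50.   44.    7.  132. -109.] 0.0 5.4
[ -25.   47.   48.    8.  126. -109.] 0.0 5.4
[ -26.   43.   53.    9.  121. -109.] 0.0 5.4
[ -27.   40.   57.   10.  115. -110.] 0.0 5.4
[ -28.   37.   62.   11.  110. -110.] 0.0 5.4
[ -29.   34.   66.   12.  105. -111.] 0.0 5.4
[ -30.   30.   71.   14.   99. -112.] 0.0 5.4
[ -31.   27.   75.   15.   94. -113.] 0.0 5.4
[ -33.   24.   80.   17.   88. -115.] 0.0 5.4
[ -34.   21.   84.   18.   83. -117.] 0.0 5.3
```

View pics/c16s.png

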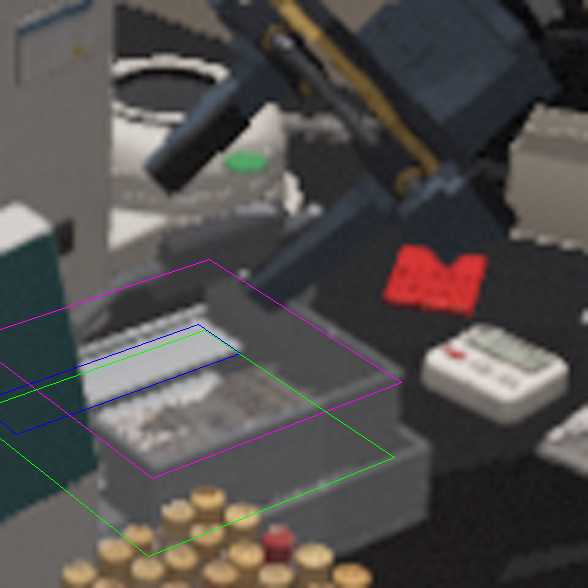

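Run:
```python
from back import *
st=env.state();Rt=R.from_euler('xyz',st['ee_rot'],degrees=True)
p,Rg=tool_of([542,-173,50],basketR(0,-11)); g0=st['ee_pos']-Rt.apply([0,0,18.8]); g1=p-Rg.apply([0,0,18.8])
sl=Slerp([0,1],R.concatenate([Rt,Rg])); q=st['qpos'];prev=(st['ee_pos'],Rt);out=[]
print(g0,g1)
for i in range(1,10):
    r=sl(i/9); c=g0+(g1-g0)*i/9+r.apply([0,0,18.8]); qn,e=ik(c,r,q); print(e.round(1),np.abs(qn-q).max().round(1)); q=qn
    out.append([((c-prev[0])/1000).round(4).tolist(),(r*prev[1].inv()).as_rotvec().round(4).tolist()]);prev=(c,r)
print(out,prev[0])
```

```text
[ 522.16217536 -194.95490918  169.00926741] [ 537.8976066  -194.10498444  161.5       ]
0.0 4.2
0.0 5.0
0.0 5.2
0.0 5.4
0.0 5.5
0.0 5.6
0.0 5.8
0.0 5.9
0.0 5.9
[[[0.003, 0.0003, -0.002], [-0.0167, -0.0846, -0.032]], [[0.0031, 0.0002, -0.0019], [-0.0167, -0.0846, -0.032]], [[0.0032, 0.0002, -0.0017], [-0.0167, -0.0846, -0.032]], [[0.0033, 0.0001, -0.0016], [-0.0167, -0.0846, -0.032]], [[0.0033, 0.0, -0.0015], [-0.0167, -0.0846, -0.032]], [[0.0034, -0.0, -0.0013], [-0.0167, -0.0846, -0.032]], [[0.0034, -0.0001, -0.0012], [-0.0167, -0.0846, -0.032]], [[0.0034, -0.0002, -0.0011], [-0.0167, -0.0846, -0.032]], [[0.0034, -0.0002, -0.0009], [-0.0167, -0.0846, -0.032]]] [ 539.1240863  -187.79529339  143.8329814 ]
```

Emit:
drive_tool([
  [[0.003, 0.0003, -0.002], [-0.0167, -0.0846, -0.032]],
  [[0.0031, 0.0002, -0.0019], [-0.0167, -0.0846, -0.032]],
  [[0.0032, 0.0002, -0.0017], [-0.0167, -0.0846, -0.032]],
  [[0.0033, 0.0001, -0.0016], [-0.0167, -0.0846, -0.032]],
  [[0.0033, 0, -0.0015], [-0.0167, -0.0846, -0.032]],
  [[0.0034, 0, -0.0013], [-0.0167, -0.0846, -0.032]],
  [[0.0034, -0.0001, -0.0012], [-0.0167, -0.0846, -0.032]],
  [[0.0034, -0.0002, -0.0011], [-0.0167, -0.0846, -0.032]],
  [[0.0034, -0.0002, -0.0009], [-0.0167, -0.0846, -0.032]],
  [[0, 0, 0], [0, 0, 0]],
])

```text
time_s: 18.17
ee_pos: [535.5, -186.8, 144.7]
ee_rot: [-180.0, -20.0, 78.9]
force: [-1.9, 0.5, -0.4]
gripper_width: 91.4
```

Run:
```python
from ov import *
overlay('w17',np.array([542,-173,50]),basketR(0,-11))
s=env.state();print(s['time_s'],s['ee_pos'],s['ee_rot'],s['force'],s['gripper_width'])
```

```text
18.2167 [ 537.03905578 -187.35303243  144.7681049 ] [-179.90479     -19.99479342   78.93825678] [-0.58366955 -0.66008376  0.40764821] 91.06727556549102
```

View pics/w17.png

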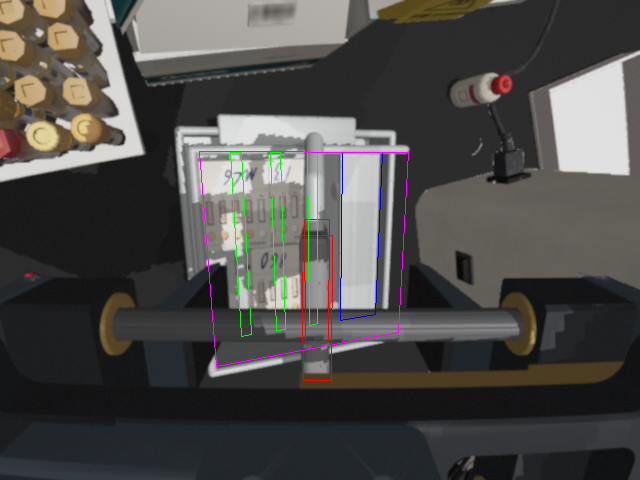

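Emit:
drive_tool([
  [[0.003, -0.0005, -0.001], [0, 0, 0]],
  [[0, 0, 0], [0, 0, 0]],
  [[0, 0, 0], [0, 0, 0]],
  [[0, 0, 0], [0, 0, 0]],
  [[0, 0, 0], [0, 0, 0]],
  [[0, 0, 0], [0, 0, 0]],
  [[0, 0, 0], [0, 0, 0]],
  [[0, 0, 0], [0, 0, 0]],
  [[0, 0, 0], [0, 0, 0]],
  [[0, 0, 0], [0, 0, 0]],
], claw=0, force=60)

```text
time_s: 19.05
ee_pos: [541.9, -188.3, 143.0]
ee_rot: [-180.0, -20.0, 79.0]
force: [0.2, 0.2, 0.1]
gripper_width: 27.6
```

Run:
```python
from back import *
from plan import fl,yaw
st=env.state();o,Rb=basket_of(st);print(o,Rb.as_euler('ZXY',degrees=True),st['gripper_width'])
q=st['qpos']
emit([(o,Rb,0),([540,-174,130],basketR(4,-11),8),([540,-174,262],basketR(8,-11),10),([450,-105,265],basketR(8,-11),10),([405,10,265],basketR(8,-35),10),([400,190,228],basketR(8,-73),15),(fl(-30,115,8),basketR(8,yaw),10)],q,tool_of)
```

```text
[ 544.75380044 -173.48490282   49.12354504] [-1.09933421e+01 -6.74211636e-03  4.99815052e-03] 27.642591383296832
[[[-0.0008, -0.0009, 0.01], [0.0086, -0.0017, 0.0]], [[-0.0008, -0.0009, 0.01], [0.0086, -0.0017, 0.0]], [[-0.0008, -0.0009, 0.01], [0.0086, -0.0017, 0.0]], [[-0.0008, -0.0009, 0.01], [0.0086, -0.0017, 0.0]], [[-0.0008, -0.0009, 0.0099], [0.0086, -0.0017, 0.0]], [[-0.0008, -0.0009, 0.0099], [0.0086, -0.0017, 0.0]], [[-0.0008, -0.0009, 0.0099], [0.0086, -0.0017, 0.0]], [[-0.0008, -0.0009, 0.0099], [0.0086, -0.0017, 0.0]]]
   end tcp [ 535.9 -195.2  222.6] [-180.  -24.   79.] [ -34.   22.   85.   22.   84. -118.]
[[[-0.0001, -0.0006, 0.013], [0.0069, -0.0013, 0.0]], [[-0.0001, -0.0006, 0.013], [0.0069, -0.0013, 0.0]], [[-0.0001, -0.0006, 0.013], [0.0069, -0.0013, 0.0]], [[-0.0001, -0.0006, 0.013], [0.0069, -0.0013, 0.0]], [[-0.0001, -0.0006, 0.013], [0.0069, -0.0013, 0.0]], [[-0.0001, -0.0006, 0.013], [0.0069, -0.0013, 0.0]], [[-0.0001, -0.0006, 0.013], [0.0069, -0.0013, 0.0]], [[-0.0001, -0.0006, 0.013], [0.0069, -0.0013, 0.0]], [[-0.0001, -0.0006, 0.013], [0.0069, -0.0013,
[... 2251 characters left out ...]
132, -0.0025], [0.0, 0.0, -0.0442]]]
   end tcp [373.2 181.8 318.8] [180. -28.  17.] [ 33. -16. 113.  -9.  56.  19.]
[[[0.0037, 0.0055, -0.0124], [0.0, 0.0, -0.0121]], [[0.0037, 0.0055, -0.0124], [0.0, 0.0, -0.0121]], [[0.0037, 0.0055, -0.0124], [0.0, 0.0, -0.0121]], [[0.0037, 0.0055, -0.0124], [0.0, 0.0, -0.0121]], [[0.0037, 0.0055, -0.0124], [0.0, 0.0, -0.0121]], [[0.0037, 0.0055, -0.0124], [0.0, 0.0, -0.0121]], [[0.0037, 0.0055, -0.0124], [0.0, 0.0, -0.0121]], [[0.0037, 0.0055, -0.0124], [0.0, 0.0, -0.0121]], [[0.0037, 0.0055, -0.0124], [0.0, 0.0, -0.0121]], [[0.0037, 0.0055, -0.0124], [0.0, 0.0, -0.0121]]]
   end tcp [410.  236.6 195. ] [180.  -28.   10.1] [ 41.  -4. 122. -23.  39.  46.]
```

Emit:
drive_tool([
  [[0, 0, 0], [0, 0, 0]],
  [[0, 0, 0], [0, 0, 0]],
  [[0, 0, 0], [0, 0, 0]],
  [[0, 0, 0], [0, 0, 0]],
  [[-0.0008, -0.0009, 0.008], [0.0086, -0.0017, 0]],
  [[-0.0008, -0.0009, 0.014], [0.0086, -0.0017, 0]],
  [[-0.0008, -0.0009, 0.014], [0.0086, -0.0017, 0]],
  [[-0.0008, -0.0009, 0.014], [0.0086, -0.0017, 0]],
  [[-0.0008, -0.0009, 0.014], [0.0086, -0.0017, 0]],
  [[-0.0008, -0.0009, 0.014], [0.0086, -0.0017, 0]],
])

```text
time_s: 19.88
ee_pos: [536.6, -193.9, 221.3]
ee_rot: [-179.9, -23.0, 79.0]
force: [0.0, -0.3, -4.2]
gripper_width: 13.7
```

Emit:
drive_tool([
  [[-0.0002, -0.0007, 0.014], [0.0085, -0.0016, 0]],
  [[-0.0002, -0.0007, 0.014], [0.0085, -0.0016, 0]],
  [[-0.0002, -0.0007, 0.014], [0.0085, -0.0016, 0]],
  [[-0.0002, -0.0007, 0.014], [0.0085, -0.0016, 0]],
  [[-0.0002, -0.0007, 0.014], [0.0085, -0.0016, 0]],
  [[-0.0002, -0.0007, 0.014], [0.0085, -0.0016, 0]],
  [[-0.0002, -0.0007, 0.014], [0.0085, -0.0016, 0]],
  [[-0.0002, -0.0007, 0.014], [0.0085, -0.0016, 0]],
  [[-0.0002, -0.0007, 0.012], [0.0085, -0.0016, 0]],
  [[-0.0002, -0.0007, 0.008], [0.0085, -0.0016, 0]],
])

```text
time_s: 20.72
ee_pos: [535.0, -201.1, 354.0]
ee_rot: [180.0, -27.9, 79.0]
force: [0.4, -0.1, -4.1]
gripper_width: 13.6
```

```bash
cat > chk2.py <<'E'
from ov import *
import sys
st=env.state();o,Rb=basket_of(st);print(st['time_s'],st['ee_pos'].round(1),'floor',o.round(1),Rb.as_euler('ZXY',degrees=True).round(1),st['force'].round(1),st['gripper_width'].round(1),st['qpos'].round())
a=list(map(float,sys.argv[3:])); overlay(sys.argv[1],o,Rb,(int(a[0]),int(a[1]),int(a[2]),int(a[3]),a[4]),sys.argv[2])
E
python3 chk2.py c18 scene 240 60 460 320 2.2
```

```text
Traceback (most recent call last):
  File "chk2.py", line 3, in <module>
    st=env.state();o,Rb=basket_of(st);print(st['time_s'],st['ee_pos'].round(1),'floor',o.round(1),Rb.as_euler('ZXY',degrees=True).round(1),st['force'].round(1),st['gripper_width'].round(1),st['qpos'].round())
                                                                                                                                                                ^^^^^^^^^^^^^^^^^^^^^^^^^
AttributeError: 'float' object has no attribute 'round'
```

Emit:
drive_tool([
  [[-0.002, 0.008, 0.002], [0, 0, 0]],
  [[-0.002, 0.011, 0.002], [0, 0, 0]],
  [[-0.003, 0.012, 0.002], [0, 0, 0]],
  [[-0.005, 0.012, 0.002], [0, 0, 0]],
  [[-0.009, 0.01, 0.001], [0, 0, 0]],
  [[-0.013, 0.006, 0.001], [0, 0, 0]],
  [[-0.014, 0.004, 0], [0, 0, 0]],
  [[-0.014, 0.003, 0], [0, 0, 0]],
  [[-0.014, 0.002, 0], [0, 0, 0]],
  [[-0.014, 0.002, 0], [0, 0, 0]],
])

```text
time_s: 21.55
ee_pos: [443.5, -128.7, 362.9]
ee_rot: [-179.9, -28.0, 79.1]
force: [0.7, 0.4, -4.0]
gripper_width: 13.9
```

```bash
sed -i "s/st\['gripper_width'\].round(1)/round(st['gripper_width'],1)/" chk2.py; python3 chk2.py c18 scene 240 60 460 320 2.2
```

```text
21.55 [ 443.5 -128.7  362.9] floor [ 448.7 -101.3  272. ] [-10.9   8.    0.1] [ 0.7  0.4 -4. ] 13.9 [ -37.    9.   84.   25.   99. -114.]
```

View pics/c18.png

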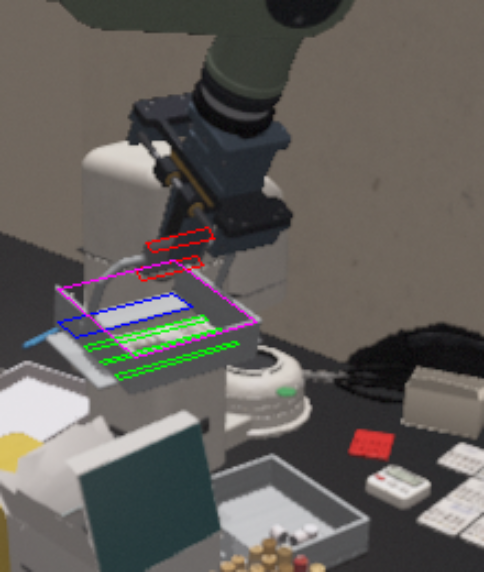

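Emit:
drive_tool([
  [[-0.0056, 0.0115, -0.0005], [0, 0, -0.0419]],
  [[-0.0056, 0.0115, -0.0005], [0, 0, -0.0419]],
  [[-0.0056, 0.0115, -0.0005], [0, 0, -0.0419]],
  [[-0.0056, 0.0115, -0.0005], [0, 0, -0.0419]],
  [[-0.0055, 0.0116, -0.001], [0, 0, -0.0419]],
  [[-0.0055, 0.0116, -0.001], [0, 0, -0.0419]],
  [[-0.0054, 0.0116, -0.001], [0, 0, -0.0419]],
  [[-0.0054, 0.0117, -0.001], [0, 0, -0.0419]],
  [[-0.0052, 0.0117, -0.001], [0, 0, -0.0419]],
  [[-0.0052, 0.0117, 0], [0, 0, -0.0419]],
])

```text
time_s: 22.43
ee_pos: [388.8, -12.9, 355.3]
ee_rot: [-179.9, -28.0, 54.9]
force: [-0.9, 0.6, -4.2]
gripper_width: 13.0
```

Emit:
drive_tool([
  [[-0.0012, 0.0115, -0.0018], [0, 0, -0.0372]],
  [[-0.0012, 0.0115, -0.0018], [0, 0, -0.0372]],
  [[-0.0012, 0.0115, -0.0018], [0, 0, -0.0372]],
  [[-0.001, 0.0115, -0.0018], [0, 0, -0.0372]],
  [[-0.001, 0.0115, -0.0018], [0, 0, -0.0372]],
  [[-0.001, 0.0115, -0.0018], [0, 0, -0.0372]],
  [[-0.001, 0.0115, -0.0018], [0, 0, -0.0372]],
  [[-0.0008, 0.0115, -0.0018], [0, 0, -0.0372]],
  [[-0.0008, 0.0115, -0.0018], [0, 0, -0.0372]],
  [[-0.0008, 0.0115, -0.0018], [0, 0, -0.0372]],
])

```text
time_s: 23.27
ee_pos: [378.0, 101.7, 336.9]
ee_rot: [-179.8, -27.9, 33.6]
force: [0.3, -0.3, -3.7]
gripper_width: 13.7
```

Emit:
drive_tool([
  [[-0.0007, 0.0095, -0.0035], [0, 0, -0.0345]],
  [[-0.0007, 0.0095, -0.0035], [0, 0, -0.0345]],
  [[-0.0006, 0.0095, -0.0035], [0, 0, -0.0345]],
  [[-0.0006, 0.0095, -0.0035], [0, 0, -0.0345]],
  [[-0.0005, 0.0095, -0.0035], [0, 0, -0.0345]],
  [[-0.0005, 0.0095, -0.0035], [0, 0, -0.0345]],
  [[0, 0.0095, -0.0035], [0, 0, -0.0345]],
  [[0, 0.0095, -0.0035], [0, 0, -0.0345]],
  [[0.0005, 0.0095, -0.0035], [0, 0, -0.0345]],
  [[0.0005, 0.0095, -0.0035], [0, 0, -0.0345]],
])

```text
time_s: 24.1
ee_pos: [375.0, 195.7, 301.3]
ee_rot: [-179.9, -27.7, 13.8]
force: [0.2, -0.4, -4.4]
gripper_width: 13.8
```

```bash
python3 chk2.py c19 top 180 200 360 370 3.5
python3 - <<'E'
from back import *
from plan import fl,yaw
st=env.state();o,Rb=basket_of(st);q=st['qpos']
o=o
def path(t,lx,lz): return fl(lx,lz,t)
emit([(o,Rb,0),(fl(-30,75,8),basketR(8,yaw),10)],q,tool_of)
# pour: keep lip at (-30, 27) while tilting 8->-38
W=[(8,75)]+[(8-46*i/14,75-48*i/14) for i in range(1,15)]
rows([(fl(-30,z,t),t,yaw) for t,z in W])
q2=q
for t,z in W[::2]:
    p,r=tool_of(fl(-30,z,t),basketR(t,yaw)); q2,e=ik(p,r,q2); print(q2.round(),e.round(1),p.round(1))
E
```

```text
24.1 [375.  195.7 301.3] floor [401.7 202.4 210.4] [-76.2   7.7   0.1] [ 0.2 -0.4 -4.4] 13.8 [ 34. -14. 114. -11.  54.  24.]
[[[0.0035, 0.0039, -0.0146], [-0.0003, -0.0006, -0.0067]], [[0.0035, 0.0039, -0.0146], [-0.0003, -0.0006, -0.0067]], [[0.0035, 0.0039, -0.0146], [-0.0003, -0.0006, -0.0067]], [[0.0035, 0.0039, -0.0146], [-0.0003, -0.0006, -0.0067]], [[0.0035, 0.0039, -0.0146], [-0.0003, -0.0006, -0.0067]], [[0.0035, 0.0039, -0.0146], [-0.0003, -0.0006, -0.0067]], [[0.0035, 0.0039, -0.0146], [-0.0003, -0.0006, -0.0067]], [[0.0035, 0.0039, -0.0146], [-0.0003, -0.0006, -0.0067]], [[0.0035, 0.0039, -0.0146], [-0.0003, -0.0006, -0.0067]], [[0.0035, 0.0039, -0.0146], [-0.0003, -0.0006, -0.0067]]]
   end tcp [410.  236.6 155. ] [-180.   -28.    10.1] [ 41.  -1. 126. -27.  33.  51.]
[[[0.0047, 0.0008, 0.0025], [-0.01, 0.0565, -0.0]], [[0.005, 0.0009, 0.0022], [-0.01, 0.0565, -0.0]], [[0.0053, 0.0009, 0.0019], [-0.01, 0.0565, 0.0]], [[0.0056, 0.001, 0.0016], [-0.01, 0.0565, 0.0]], [[0.0059, 0.001, 0.0012], [-0.01, 0.0565, -0.0]], [[0.0061, 0.0011, 0.0009], [-0.01, 0.0565, -0.0]], [[0.0064, 0.0011, 0.0005], [-0.01, 0.0565, 0.0]], [[0.0066, 0.0012, 0.0001], [-0.01, 0.0565, -0.0]], [[0.0068, 0.0012, -0.0002], [-0.01, 0.0565, 0.0]], [[0.0069, 0.0012, -0.0006], [-0.01, 0.0565, 0.0]], [[0.0071, 0.0013, -0.0011], [-0.01, 0.0565, 0.0]], [[0.0072, 0.0013, -0.0015], [-0.01, 0.0565, -0.0]], [[0.0073, 0.0013, -0.0019], [-0.01, 0.0565, 0.0]], [[0.0074, 0.0013, -0.0023], [-0.01, 0.0565, 0.0]]]
[ 41.  -1. 126. -27.  33.  51.] 0.0 [410.  236.6 155. ]
[ 37.   2. 120. -15.  40.  37.] 0.0 [419.7 238.4 159.6]
[ 34.   5. 114.  -8.  48.  28.] 0.0 [430.6 240.3 163.1]
[ 31.   9. 107.  -4.  56.  23.] 0.0 [442.7 242.4 165.2]
[ 29.  13. 101.  -1.  65.  19.] 0.0 [455.6 244.7 165.9]
[27. 18. 94.  1. 73. 16.] 0.0 [469.3 247.2 165. ]
[25. 23. 87.  3. 81. 14.] 0.0 [483.6 249.7 162.5]
[24. 28. 81.  4. 88. 13.] 0.0 [498.3 252.3 158.2]
```

View pics/c19.png

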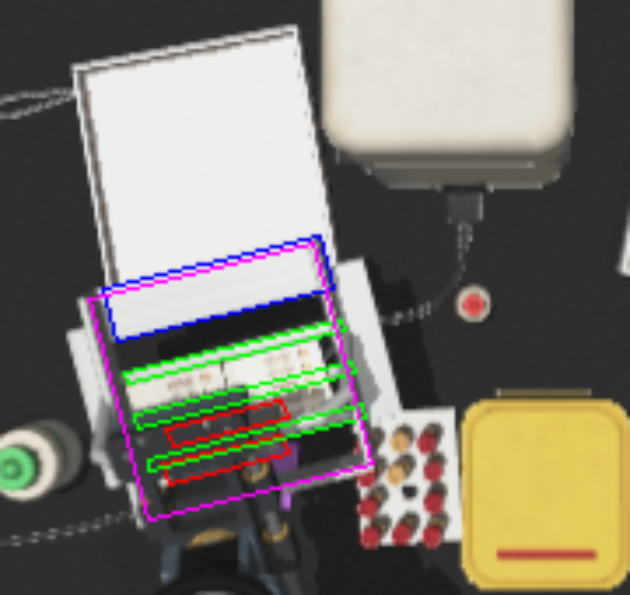

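Run:
```python
from back import *
from plan import fl,yaw
st=env.state();o,Rb=basket_of(st);q=st['qpos']
emit([(o,Rb,0),(fl(-30,72,0),basketR(0,yaw),10)],q,tool_of)
```

```text
[[[0.0047, 0.0042, -0.0134], [-0.0031, 0.013, -0.0066]], [[0.0047, 0.0042, -0.0134], [-0.0031, 0.013, -0.0066]], [[0.0047, 0.0041, -0.0134], [-0.0031, 0.013, -0.0066]], [[0.0047, 0.0041, -0.0134], [-0.0031, 0.013, -0.0066]], [[0.0047, 0.0041, -0.0135], [-0.0031, 0.013, -0.0066]], [[0.0047, 0.0041, -0.0135], [-0.0031, 0.013, -0.0066]], [[0.0047, 0.0041, -0.0135], [-0.0031, 0.013, -0.0066]], [[0.0047, 0.0041, -0.0135], [-0.0031, 0.013, -0.0066]], [[0.0047, 0.0041, -0.0135], [-0.0031, 0.013, -0.0066]], [[0.0047, 0.0041, -0.0135], [-0.0031, 0.013, -0.0066]]]
   end tcp [422.  238.8 165.8] [-180.   -20.    10.1] [ 36.   2. 118. -13.  43.  34.]
```

Emit:
drive_tool([
  [[0.0047, 0.0042, -0.0134], [-0.0031, 0.013, -0.0066]],
  [[0.0047, 0.0042, -0.0134], [-0.0031, 0.013, -0.0066]],
  [[0.0047, 0.0041, -0.0134], [-0.0031, 0.013, -0.0066]],
  [[0.0047, 0.0041, -0.0134], [-0.0031, 0.013, -0.0066]],
  [[0.0047, 0.0041, -0.0135], [-0.0031, 0.013, -0.0066]],
  [[0.0047, 0.0041, -0.0135], [-0.0031, 0.013, -0.0066]],
  [[0.0047, 0.0041, -0.0135], [-0.0031, 0.013, -0.0066]],
  [[0.0047, 0.0041, -0.0135], [-0.0031, 0.013, -0.0066]],
  [[0.0047, 0.0041, -0.0135], [-0.0031, 0.013, -0.0066]],
  [[0.0047, 0.0041, -0.0135], [-0.0031, 0.013, -0.0066]],
])

```text
time_s: 24.98
ee_pos: [424.1, 235.8, 166.5]
ee_rot: [179.8, -20.1, 10.1]
force: [-0.2, 0.1, -3.8]
gripper_width: 13.6
```

```bash
python3 chk2.py c20 top 190 195 310 310 5; python3 chk2.py c20w wrist 0 0 640 480 1.2
```

```text
24.9833 [424.1 235.8 166.5] floor [439.2 238.2  72.7] [-79.9   0.1  -0.1] [-0.2  0.1 -3.8] 13.6 [ 34.   2. 118. -12.  42.  31.]
25.0333 [424.1 235.9 164.1] floor [438.9 238.2  70.3] [-79.9  -0.1  -0.2] [ 0.1  1.  -7. ] 13.4 [ 34.   2. 118. -12.  42.  31.]
```

View pics/c20.png

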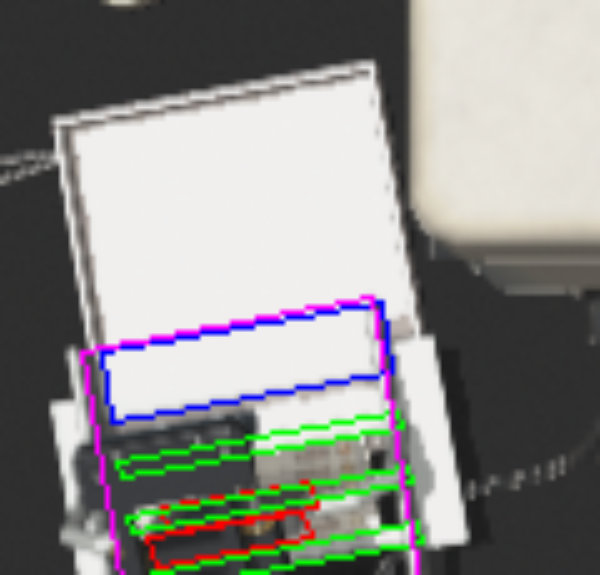

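View pics/c20w.png

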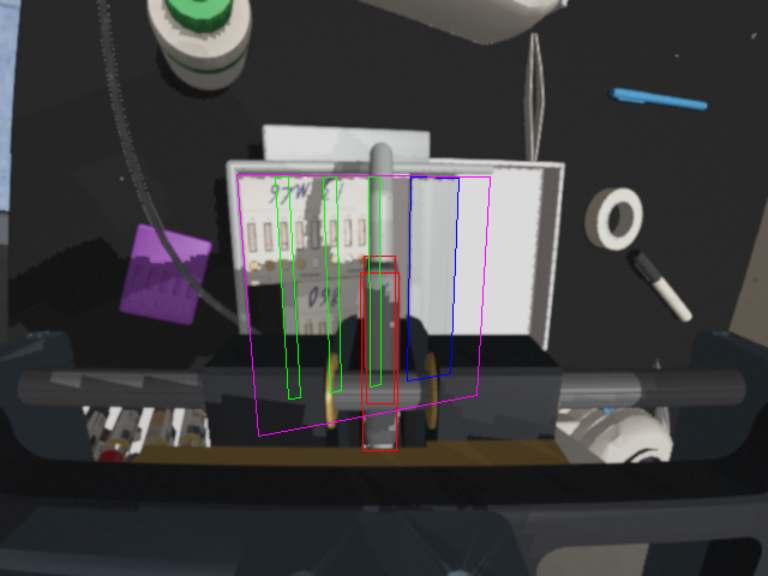

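Run:
```python
from back import *
from plan import fl,yaw
W=[(0,71),(-2,63),(-4,55),(-6,47),(-8,41),(-13,38),(-18,35),(-23,32),(-28,30),(-33,28),(-37,27)]
rows([(fl(-30,z,t),t,yaw) for t,z in W])
for t,z in (W[-1],): print(tool_of(fl(-30,z,t),basketR(t,yaw))[0])
```

```text
[[[0.0033, 0.0006, -0.0048], [-0.0061, 0.0344, -0.0]], [[0.0034, 0.0006, -0.0049], [-0.0061, 0.0344, 0.0]], [[0.0035, 0.0006, -0.005], [-0.0061, 0.0344, -0.0]], [[0.0036, 0.0006, -0.0032], [-0.0061, 0.0344, -0.0]], [[0.0094, 0.0017, 0.0035], [-0.0152, 0.0859, 0.0]], [[0.0099, 0.0018, 0.0026], [-0.0152, 0.0859, -0.0]], [[0.0103, 0.0018, 0.0017], [-0.0152, 0.0859, 0.0]], [[0.0107, 0.0019, 0.0018], [-0.0152, 0.0859, -0.0]], [[0.011, 0.002, 0.0008], [-0.0152, 0.0859, -0.0]], [[0.009, 0.0016, 0.0006], [-0.0122, 0.0687, -0.0]]]
[496.05112618 251.89360336 157.95060661]
```

Emit:
drive_tool([
  [[0.0033, 0.0006, -0.0048], [-0.0061, 0.0344, 0]],
  [[0.0034, 0.0006, -0.0049], [-0.0061, 0.0344, 0]],
  [[0.0035, 0.0006, -0.005], [-0.0061, 0.0344, 0]],
  [[0.0036, 0.0, -0.0032], [-0.0061, 0.0344, 0]],
  [[0.0094, 0.0017, 0.0035], [-0.0152, 0.0859, 0]],
  [[0.0099, 0.0018, 0.0026], [-0.0152, 0.0859, 0]],
  [[0.0103, 0.0018, 0.0017], [-0.0152, 0.0859, 0]],
  [[0.0107, 0.0019, 0.0018], [-0.0152, 0.0859, 0]],
  [[0.011, 0.002, 0.0008], [-0.0152, 0.0859, 0]],
  [[0.009, 0.0016, 0.0006], [-0.0122, 0.0687, 0]],
])

```text
time_s: 25.92
ee_pos: [501.3, 249.2, 162.2]
ee_rot: [-180.0, 16.7, 10.2]
force: [0.1, 0.5, -3.7]
gripper_width: 13.7
```

```bash
python3 chk2.py c21 top 190 195 310 310 5; python3 chk2.py c21s scene 180 180 360 320 3.5
```

```text
25.9167 [501.3 249.2 162.2] floor [458.1 241.5  77.9] [-79.8 -36.6   0.1] [ 0.1  0.5 -3.7] 13.7 [23. 27. 82.  4. 87. 12.]
25.9667 [504.9 249.6 159.4] floor [461.7 241.9  75.2] [-79.9 -36.7   0. ] [ 8.7  2.1 -5.6] 13.6 [23. 28. 81.  4. 87. 12.]
```

View pics/c21.png

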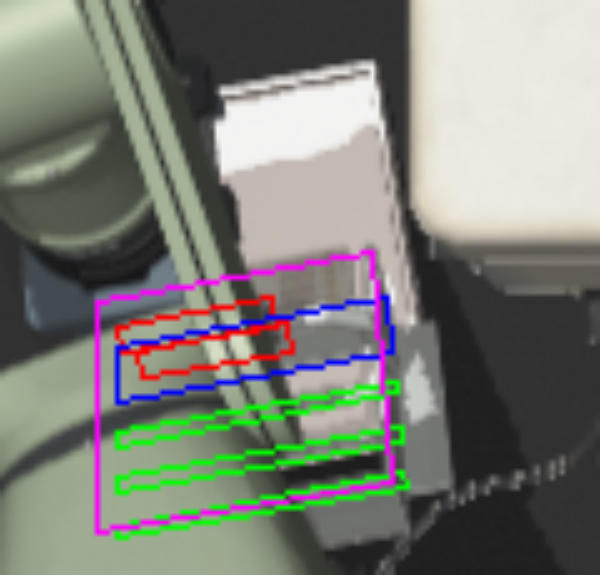

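View pics/c21s.png

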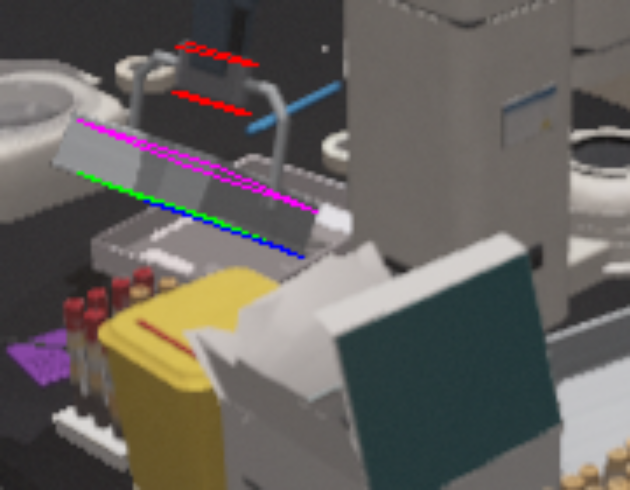

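Emit:
drive_tool([
  [[0, 0, 0], [0, 0, 0]],
  [[0, 0, 0], [0, 0, 0]],
  [[0, 0, 0], [0, 0, 0]],
  [[0, 0, 0], [0, 0, 0]],
  [[0, 0, 0], [0, 0, 0]],
  [[0, 0, 0], [0, 0, 0]],
  [[-0.004, -0.0007, 0.0005], [0, 0, 0]],
  [[-0.006, -0.001, 0.0005], [0, 0, 0]],
  [[-0.006, -0.001, 0.0005], [0, 0, 0]],
  [[-0.006, -0.001, 0.0005], [0, 0, 0]],
])

```text
time_s: 26.85
ee_pos: [476.0, 245.2, 163.5]
ee_rot: [179.9, 16.7, 10.2]
force: [-0.4, -0.3, -3.5]
gripper_width: 13.7
```

```bash
python3 chk2.py c22 wrist 0 0 640 480 1.2; python3 chk2.py c22s scene 180 180 360 320 3.5;python3 chk2.py c22t top 190 195 310 310 5
```

```text
26.85 [476.  245.2 163.5] floor [432.8 237.3  79.2] [-79.8 -36.7  -0.1] [-0.4 -0.3 -3.5] 13.7 [24. 25. 85.  4. 86. 13.]
26.9 [474.7 244.9 163.8] floor [431.3 237.   79.7] [-79.8 -36.8  -0.1] [-1.1 -0.2 -3.3] 13.7 [24. 25. 85.  4. 86. 13.]
26.95 [475.7 245.2 163.8] floor [432.3 237.2  79.5] [-79.8 -36.7  -0.1] [ 1.2 -0.2 -3.4] 13.4 [24. 25. 85.  4. 86. 13.]
```

View pics/c22.png

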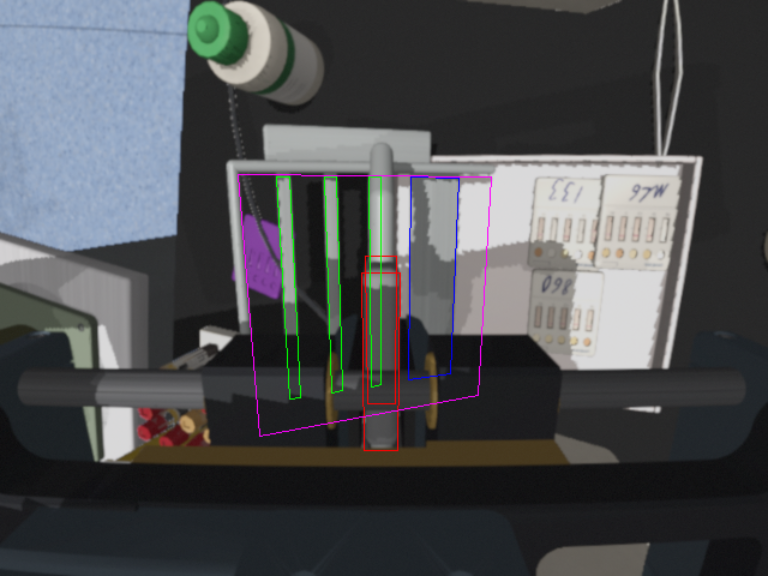

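View pics/c22t.png

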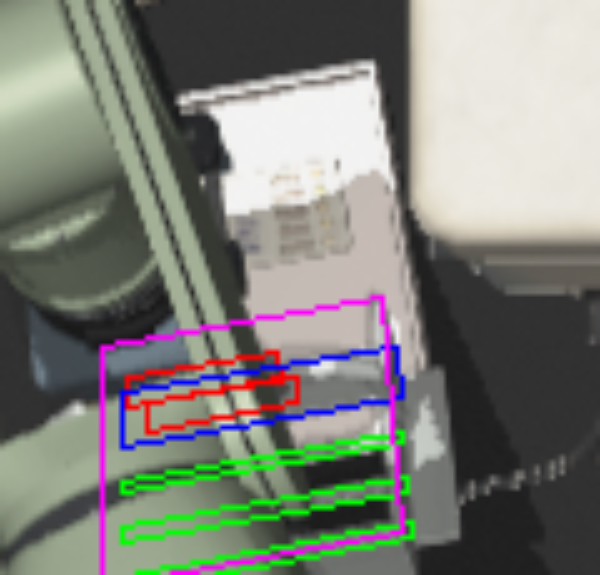

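View pics/c22s.png

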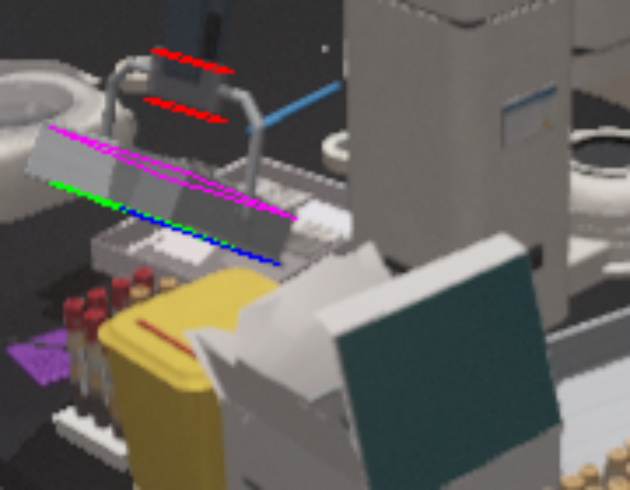

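Run:
```python
from back import *
st=env.state();o,Rb=basket_of(st)
emit([(o,Rb,0),([400,195,215],basketR(-2,-75),10),([402,15,280],basketR(0,-33),16),([450,-103,285],basketR(0,-11),8),([544.75,-173.5,255],basketR(0,-11),10)],st['qpos'],tool_of)
```

```text
[[[-0.0084, -0.005, 0.0161], [0.0133, -0.059, 0.0081]], [[-0.0086, -0.0051, 0.0157], [0.0133, -0.059, 0.0081]], [[-0.0087, -0.0052, 0.0154], [0.0133, -0.059, 0.0081]], [[-0.0088, -0.0053, 0.0151], [0.0133, -0.059, 0.0081]], [[-0.0088, -0.0053, 0.0147], [0.0133, -0.059, 0.0081]], [[-0.0089, -0.0054, 0.0144], [0.0133, -0.059, 0.0081]], [[-0.0089, -0.0054, 0.0141], [0.0133, -0.059, 0.0081]], [[-0.0089, -0.0055, 0.0137], [0.0133, -0.059, 0.0081]], [[-0.0089, -0.0055, 0.0134], [0.0133, -0.059, 0.0081]], [[-0.0089, -0.0056, 0.013], [0.0133, -0.059, 0.0081]]]
   end tcp [388.6 191.9 309.3] [180. -18.  15.] [ 30.  -8. 105.  -5.  66.  17.]
[[[0.0001, -0.0119, 0.004], [0.0013, -0.0018, 0.0458]], [[0.0001, -0.0119, 0.004], [0.0013, -0.0018, 0.0458]], [[0.0002, -0.0119, 0.004], [0.0013, -0.0018, 0.0458]], [[0.0002, -0.0119, 0.004], [0.0013, -0.0018, 0.0458]], [[0.0002, -0.0119, 0.004], [0.0013, -0.0018, 0.0458]], [[0.0003, -0.0119, 0.004], [0.0013, -0.0018, 0.0458]], [[0.0003, -0.0119, 0.004], [0.0013, -0.0018, 0.0458]], [[0.0003, -0.0119, 0.004], [0.0013, -0.0018, 0.0458]], [[0.0003, -0.0119, 0
[... 818 characters left out ...]
, 0.0, 0.048]], [[0.0067, -0.0149, 0.0006], [0.0, 0.0, 0.048]]]
   end tcp [ 447.1 -117.8  378.8] [-180.  -20.   79.] [ -30.    7.   81.   19.   98. -108.]
[[[0.0095, -0.007, -0.003], [0.0, 0.0, 0.0]], [[0.0095, -0.007, -0.003], [0.0, 0.0, 0.0]], [[0.0095, -0.0071, -0.003], [0.0, 0.0, 0.0]], [[0.0095, -0.007, -0.003], [0.0, 0.0, 0.0]], [[0.0095, -0.0071, -0.003], [0.0, 0.0, 0.0]], [[0.0095, -0.0071, -0.003], [0.0, 0.0, 0.0]], [[0.0095, -0.007, -0.003], [0.0, 0.0, 0.0]], [[0.0095, -0.0071, -0.003], [0.0, 0.0, 0.0]], [[0.0095, -0.007, -0.003], [0.0, 0.0, 0.0]], [[0.0095, -0.0071, -0.003], [0.0, 0.0, 0.0]]]
   end tcp [ 541.9 -188.3  348.8] [180. -20.  79.] [ -31.   18.   70.   19.   98. -109.]
```

Emit:
drive_tool([
  [[-0.002, -0.003, 0.0181], [0.0133, -0.059, 0.0081]],
  [[-0.006, -0.0051, 0.0177], [0.0133, -0.059, 0.0081]],
  [[-0.0087, -0.0052, 0.0154], [0.0133, -0.059, 0.0081]],
  [[-0.0095, -0.0053, 0.0151], [0.0133, -0.059, 0.0081]],
  [[-0.01, -0.0053, 0.0147], [0.0133, -0.059, 0.0081]],
  [[-0.0105, -0.0054, 0.0144], [0.0133, -0.059, 0.0081]],
  [[-0.0105, -0.0054, 0.0131], [0.0133, -0.059, 0.0081]],
  [[-0.0105, -0.0055, 0.0127], [0.0133, -0.059, 0.0081]],
  [[-0.0105, -0.0065, 0.0124], [0.0133, -0.059, 0.0081]],
  [[-0.0089, -0.0066, 0.012], [0.0133, -0.059, 0.0081]],
])

```text
time_s: 27.83
ee_pos: [388.3, 191.4, 309.4]
ee_rot: [-180.0, -18.0, 15.0]
force: [-1.4, -0.3, -3.3]
gripper_width: 13.3
```

Emit:
drive_tool([
  [[0.0001, -0.0119, 0.004], [0.0013, -0.0018, 0.0458]],
  [[0.0001, -0.0119, 0.004], [0.0013, -0.0018, 0.0458]],
  [[0.0002, -0.0119, 0.004], [0.0013, -0.0018, 0.0458]],
  [[0.0002, -0.0119, 0.004], [0.0013, -0.0018, 0.0458]],
  [[0.0002, -0.0119, 0.004], [0.0013, -0.0018, 0.0458]],
  [[0.0003, -0.0119, 0.004], [0.0013, -0.0018, 0.0458]],
  [[0.0003, -0.0119, 0.004], [0.0013, -0.0018, 0.0458]],
  [[0.0003, -0.0119, 0.004], [0.0013, -0.0018, 0.0458]],
  [[0.0003, -0.0119, 0.004], [0.0013, -0.0018, 0.0458]],
  [[0.0004, -0.0118, 0.004], [0.0013, -0.0018, 0.0458]],
])

```text
time_s: 28.67
ee_pos: [391.1, 72.4, 348.9]
ee_rot: [-179.8, -19.1, 41.3]
force: [-0.4, -0.8, -2.8]
gripper_width: 13.7
```

```bash
python3 chk2.py c23 top 160 190 340 340 3.5
python3 - <<'E'
from back import *
st=env.state();o,Rb=basket_of(st)
emit([(o,Rb,0),([405,5,282],basketR(0,-33),7),([450,-103,290],basketR(0,-11),8),([480,-110,290],basketR(0,-11),3),([544.75,-173.5,265],basketR(0,-11),7)],st['qpos'],tool_of)
E
```

```text
28.6667 [391.1  72.4 348.9] floor [401.1  81.7 254.8] [-48.6  -0.9   0.2] [-0.4 -0.8 -2.8] 13.7 [ -3. -11. 102.  14.  76. -47.]
[[[0.0006, -0.0112, 0.0038], [0.0017, -0.0015, 0.039]], [[0.0006, -0.0111, 0.0038], [0.0017, -0.0015, 0.039]], [[0.0006, -0.0111, 0.0038], [0.0017, -0.0015, 0.039]], [[0.0006, -0.0111, 0.0038], [0.0017, -0.0015, 0.039]], [[0.0007, -0.0111, 0.0038], [0.0017, -0.0015, 0.039]], [[0.0007, -0.0111, 0.0038], [0.0017, -0.0015, 0.039]], [[0.0007, -0.0111, 0.0038], [0.0017, -0.0015, 0.039]]]
   end tcp [396.8  -7.6 375.8] [-180.  -20.   57.] [-20.  -6.  95.  19.  86. -77.]
[[[0.0062, -0.0139, 0.001], [0.0, 0.0, 0.048]], [[0.0063, -0.0138, 0.001], [0.0, 0.0, 0.048]], [[0.0063, -0.0138, 0.001], [0.0, 0.0, 0.048]], [[0.0063, -0.0138, 0.001], [0.0, 0.0, 0.048]], [[0.0063, -0.0138, 0.001], [0.0, 0.0, 0.048]], [[0.0063, -0.0137, 0.001], [0.0, 0.0, 0.048]], [[0.0063, -0.0137, 0.001], [0.0, 0.0, 0.048]], [[0.0063, -0.0137, 0.001], [0.0, 0.0, 0.048]]]
   end tcp [ 447.1 -117.8  383.8] [-180.  -20.   79.] [ -30.    7.   81.   19.   99. -107.]
[[[0.01, -0.0023, 0.0], [0.0, 0.0, 0.0]], [[0.01, -0.0023, 0.0], [0.0, 0.0, 0.0]], [[0.01, -0.0023, 0.0], [0.0, 0.0, 0.0]]]
   end tcp [ 477.1 -124.8  383.8] [180. -20.  79.] [ -29.   10.   77.   19.   99. -106.]
[[[0.0092, -0.0091, -0.0036], [0.0, 0.0, 0.0]], [[0.0092, -0.0091, -0.0036], [0.0, 0.0, 0.0]], [[0.0092, -0.0091, -0.0036], [0.0, 0.0, 0.0]], [[0.0092, -0.0091, -0.0036], [0.0, 0.0, 0.0]], [[0.0092, -0.0091, -0.0036], [0.0, 0.0, 0.0]], [[0.0092, -0.0091, -0.0036], [0.0, 0.0, 0.0]], [[0.0092, -0.0091, -0.0036], [0.0, 0.0, 0.0]]]
   end tcp [ 541.9 -188.3  358.8] [180. -20.  79.] [ -31.   18.   69.   19.   99. -108.]
```

View pics/c23.png

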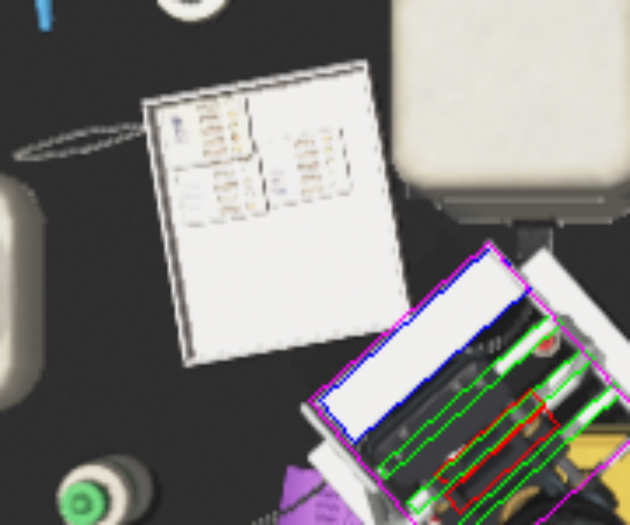

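All three plates lie flat in the tray, at crop (205,130), (220,190) and (310,165), and the basket is empty. Next I carry it back.

Emit:
drive_tool([
  [[0.0006, -0.0112, 0.0038], [0.0017, -0.0015, 0.039]],
  [[0.0006, -0.0111, 0.0038], [0.0017, -0.0015, 0.039]],
  [[0.0006, -0.0111, 0.0038], [0.0017, -0.0015, 0.039]],
  [[0.0006, -0.0111, 0.0038], [0.0017, -0.0015, 0.039]],
  [[0.0007, -0.0111, 0.0038], [0.0017, -0.0015, 0.039]],
  [[0.0007, -0.0111, 0.0038], [0.0017, -0.0015, 0.039]],
  [[0.0007, -0.0111, 0.0038], [0.0017, -0.0015, 0.039]],
  [[0.0062, -0.0139, 0.001], [0, 0, 0.048]],
  [[0.0063, -0.0138, 0.001], [0, 0, 0.048]],
  [[0.0063, -0.0138, 0.001], [0, 0, 0.048]],
])

```text
time_s: 29.55
ee_pos: [415.3, -46.7, 378.6]
ee_rot: [-179.8, -20.1, 65.1]
force: [0.5, -0.8, -3.6]
gripper_width: 13.9
```

Emit:
drive_tool([
  [[0.0063, -0.0138, 0.001], [0, 0, 0.048]],
  [[0.0063, -0.0138, 0.001], [0, 0, 0.048]],
  [[0.0063, -0.0137, 0.001], [0, 0, 0.048]],
  [[0.0063, -0.0137, 0.001], [0, 0, 0.048]],
  [[0.0063, -0.0137, 0.001], [0, 0, 0.048]],
  [[0.01, -0.0023, 0], [0, 0, 0]],
  [[0.01, -0.0023, 0], [0, 0, 0]],
  [[0.01, -0.0023, 0], [0, 0, 0]],
  [[0.0122, -0.0051, 0], [0, 0, 0]],
  [[0.0122, -0.0061, 0], [0, 0, 0]],
])

```text
time_s: 30.38
ee_pos: [502.3, -131.9, 383.9]
ee_rot: [-179.8, -20.1, 78.8]
force: [-0.3, 0.1, -2.6]
gripper_width: 13.6
```

Run:
```python
from h import *
s=env.state();o,Rb=basket_of(s);print(s['time_s'],s['ee_pos'].round(1),s['ee_rot'].round(2),o.round(1),s['force'].round(1)); print(np.array([541.9,-188.3,143])-s['ee_pos'])
print((R.from_euler('xyz',[-180,-20,79],degrees=True)*R.from_euler('xyz',s['ee_rot'],degrees=True).inv()).as_rotvec())
```

```text
30.3833 [ 502.3 -131.9  383.9] [-179.84  -20.12   78.84] [ 505.  -116.9  290.1] [-0.3  0.1 -2.6]
[  39.64131731  -56.3585996  -240.8856404 ]
[-0.00255352 -0.00222077  0.00186164]
```

Emit:
drive_tool([
  [[0.0066, -0.0094, -0.008], [-0.0004, -0.0004, 0.0003]],
  [[0.0066, -0.0094, -0.012], [-0.0004, -0.0004, 0.0003]],
  [[0.0066, -0.0094, -0.014], [-0.0004, -0.0004, 0.0003]],
  [[0.0066, -0.0094, -0.016], [-0.0004, -0.0004, 0.0003]],
  [[0.0066, -0.0094, -0.018], [-0.0004, -0.0004, 0.0003]],
  [[0.0066, -0.0094, -0.018], [-0.0004, -0.0004, 0.0003]],
  [[0, 0, -0.018], [0, 0, 0]],
  [[0, 0, -0.018], [0, 0, 0]],
  [[0, 0, -0.018], [0, 0, 0]],
  [[0, 0, -0.018], [0, 0, 0]],
])

```text
time_s: 31.22
ee_pos: [540.3, -189.6, 222.9]
ee_rot: [-179.9, -20.0, 78.9]
force: [-0.1, 0.4, -3.5]
gripper_width: 13.5
```

```bash
python3 chk2.py c24 top 345 195 455 305 5.4
python3 - <<'E'
from h import *
s=env.state();print(s['ee_rot']); print(np.array([541.9,-188.3,143])-s['ee_pos'])
print((R.from_euler('xyz',[-180,-20,79],degrees=True)*R.from_euler('xyz',s['ee_rot'],degrees=True).inv()).as_rotvec())
E
```

```text
31.2167 [ 540.3 -189.6  222.9] floor [ 542.9 -174.7  129.1] [-11.1   0.    0.1] [-0.1  0.4 -3.5] 13.5 [ -32.   21.   85.   19.   83. -115.]
[-179.43671909  -20.09624806   78.75149597]
[  3.47198114   0.61320878 -76.10333029]
[-0.00343012 -0.00873776  0.00096699]
```

View pics/c24.png

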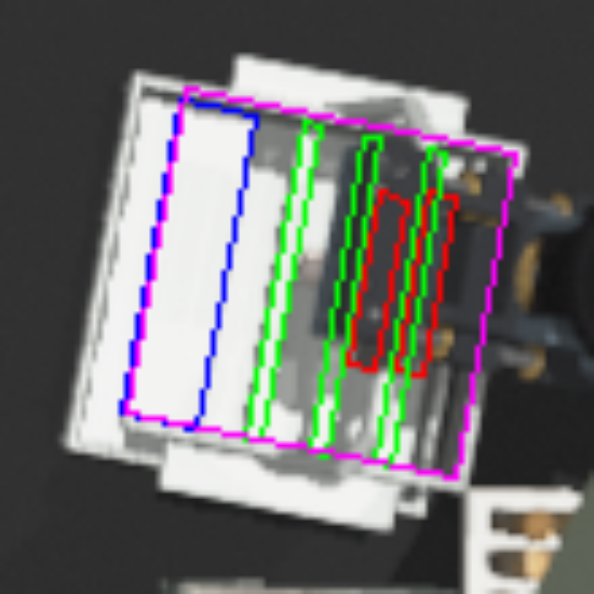

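Emit:
drive_tool([
  [[0.0005, 0.0002, -0.009], [0, 0, 0]],
  [[0.0005, 0.0002, -0.009], [0, 0, 0]],
  [[0.0005, 0.0002, -0.009], [0, 0, 0]],
  [[0.0005, 0.0002, -0.009], [0, 0, 0]],
  [[0, 0, -0.009], [0, 0, 0]],
  [[0, 0, -0.008], [0, 0, 0]],
  [[0, 0, -0.006], [0, 0, 0]],
  [[0, 0, -0.004], [0, 0, 0]],
  [[0, 0, -0.003], [0, 0, 0]],
  [[0, 0, -0.003], [0, 0, 0]],
])

```text
time_s: 32.1
ee_pos: [543.3, -188.6, 156.5]
ee_rot: [180.0, -20.0, 79.0]
force: [-0.1, 0.8, -4.0]
gripper_width: 13.7
```

```bash
python3 chk2.py c25 scene 320 205 440 325 4.9
```

```text
32.1 [ 543.3 -188.6  156.5] floor [ 546.2 -173.8   62.7] [-11.   0.  -0.] [-0.1  0.8 -4. ] 13.7 [ -32.   23.   91.   19.   74. -117.]
```

View pics/c25.png

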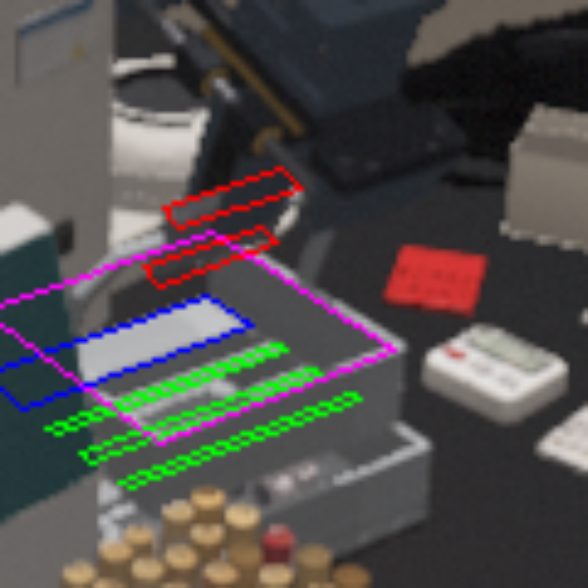

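Emit:
drive_tool([
  [[-0.001, 0, -0.004], [0, 0, 0]],
  [[0, 0, -0.003], [0, 0, 0]],
  [[0, 0, -0.002], [0, 0, 0]],
  [[0, 0, -0.002], [0, 0, 0]],
  [[0, 0, -0.0015], [0, 0, 0]],
  [[0, 0, -0.001], [0, 0, 0]],
  [[0, 0, 0], [0, 0, 0]],
  [[0, 0, 0], [0, 0, 0]],
  [[0, 0, 0], [0, 0, 0]],
  [[0, 0, 0], [0, 0, 0]],
])

```text
time_s: 32.98
ee_pos: [542.1, -188.6, 143.2]
ee_rot: [180.0, -20.0, 79.0]
force: [-0.5, 0.7, -3.4]
gripper_width: 13.5
```

Still hanging from the gripper (-3.4 N), so I lower slowly until the load comes off.

Emit:
drive_tool([
  [[0, 0, -0.001], [0, 0, 0]],
  [[0, 0, -0.001], [0, 0, 0]],
  [[0, 0, -0.0005], [0, 0, 0]],
  [[0, 0, 0], [0, 0, 0]],
  [[0, 0, 0], [0, 0, 0]],
  [[0, 0, 0], [0, 0, 0]],
  [[0, 0, 0], [0, 0, 0]],
  [[0, 0, 0], [0, 0, 0]],
  [[0, 0, 0], [0, 0, 0]],
  [[0, 0, 0], [0, 0, 0]],
])

```text
time_s: 33.82
ee_pos: [542.2, -188.7, 142.7]
ee_rot: [179.9, -20.0, 79.0]
force: [-3.6, -1.1, 7.4]
gripper_width: 13.5
```

Emit:
drive_tool([
  [[0, 0, 0], [0, 0, 0]],
  [[0, 0, 0], [0, 0, 0]],
  [[0, 0, 0], [0, 0, 0]],
  [[0, 0, 0], [0, 0, 0]],
  [[0, 0, 0], [0, 0, 0]],
  [[0, 0, 0], [0, 0, 0]],
  [[0, 0, 0], [0, 0, 0]],
  [[0, 0, 0], [0, 0, 0]],
  [[0, 0, 0], [0, 0, 0]],
  [[0, 0, 0], [0, 0, 0]],
], claw=1)

```text
time_s: 34.65
ee_pos: [542.1, -188.5, 140.5]
ee_rot: [-180.0, -20.0, 79.0]
force: [0.7, -1.3, -0.1]
gripper_width: 77.4
```

Emit:
drive_tool([
  [[-0.0003, -0.0017, 0.0047], [0, 0, 0]],
  [[-0.0006, -0.0034, 0.0094], [0, 0, 0]],
  [[-0.0008, -0.004, 0.0113], [0, 0, 0]],
  [[-0.0008, -0.004, 0.0113], [0, 0, 0]],
  [[-0.0008, -0.004, 0.0113], [0, 0, 0]],
  [[-0.001, -0.005, 0.014], [0, 0, 0]],
  [[-0.0013, -0.0067, 0.0188], [0, 0, 0]],
  [[-0.0013, -0.0067, 0.0188], [0, 0, 0]],
  [[-0.0013, -0.0067, 0.0188], [0, 0, 0]],
  [[-0.0013, -0.0067, 0.0188], [0, 0, 0]],
])

```text
time_s: 35.48
ee_pos: [532.4, -238.1, 279.8]
ee_rot: [179.9, -20.0, 79.0]
force: [0.5, 0.8, 0.1]
gripper_width: 91.0
```

Run:
```python
from h import *
s=env.state();print(s['time_s'],s['ee_pos'],s['force'],s['gripper_width'],s['qvel'].round(1))
a=env.grab_frame('top')[:,:,::-1];cv2.imwrite('pics/f_t.png',a)
b=env.grab_frame('scene')[:,:,::-1];cv2.imwrite('pics/f_s.png',cv2.resize(b[205:325,320:440],None,fx=4.9,fy=4.9,interpolation=cv2.INTER_CUBIC))
cv2.imwrite('pics/f_w.png',env.grab_frame('wrist')[:,:,::-1])
```

```text
35.4833 [ 532.41701982 -238.09586193  279.80773218] [0.52325876 0.83193072 0.14583137] 90.9707310252255 [ -7.   -1.4 -29.6  -1.   31.4   3.1]
```

View pics/f_t.png

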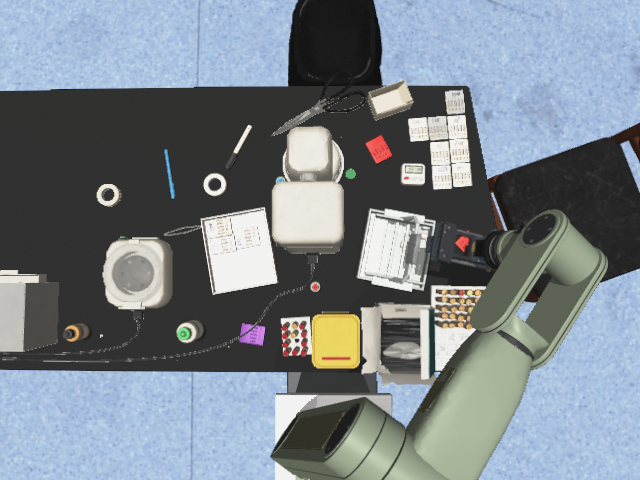

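View pics/f_s.png

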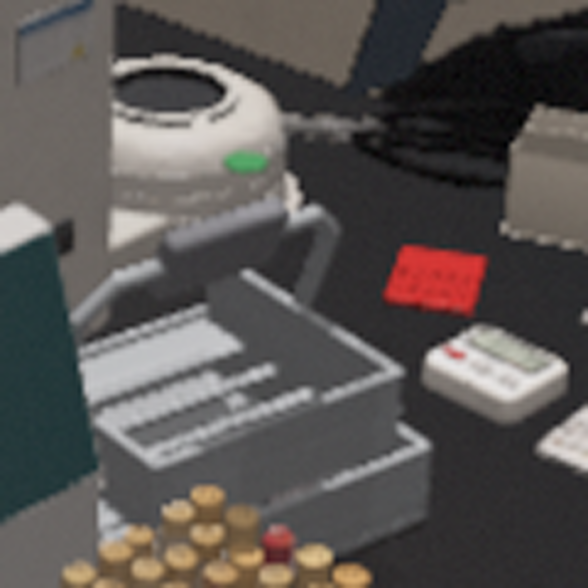

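View pics/f_w.png

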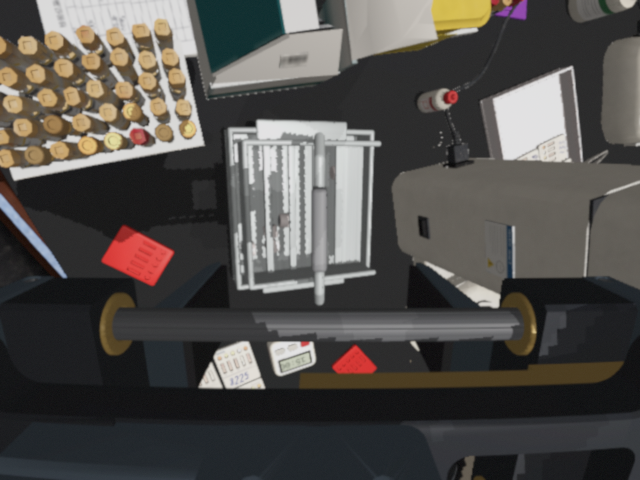

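Run:
```python
from h import *
P=env.camera_params('wrist')
w=env.grab_frame('wrist')[:,:,::-1].copy();cv2.imwrite('pics/f_wc.png',cv2.resize(w[110:310,210:400],None,fx=4,fy=3.9,interpolation=cv2.INTER_CUBIC)[:600*2])
b=env.grab_frame('scene')[:,:,::-1];cv2.imwrite('pics/f_sc.png',cv2.resize(b[260:325,330:410],None,fx=9,fy=9,interpolation=cv2.INTER_CUBIC))
b=env.grab_frame('top')[:,:,::-1];cv2.imwrite('pics/f_tc.png',cv2.resize(b[200:300,350:450],None,fx=6,fy=6,interpolation=cv2.INTER_CUBIC))
a=cv2.imread('pics/f_wc.png');cv2.imwrite('pics/f_wc.png',cv2.resize(a,None,fx=.75,fy=.75))
```

```text
(no output)
```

View pics/f_wc.png

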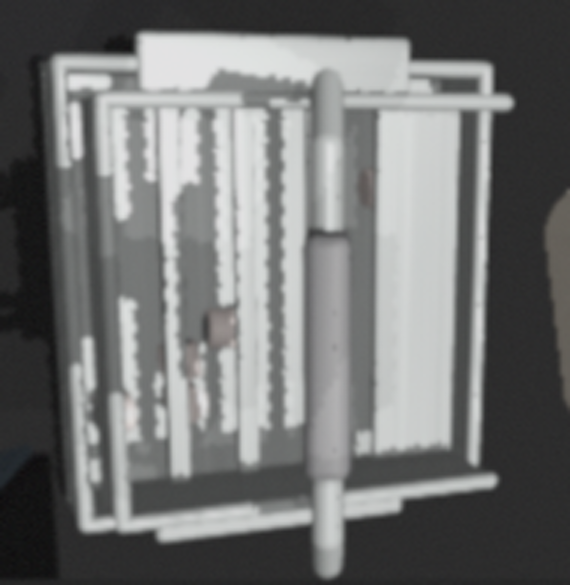

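View pics/f_sc.png

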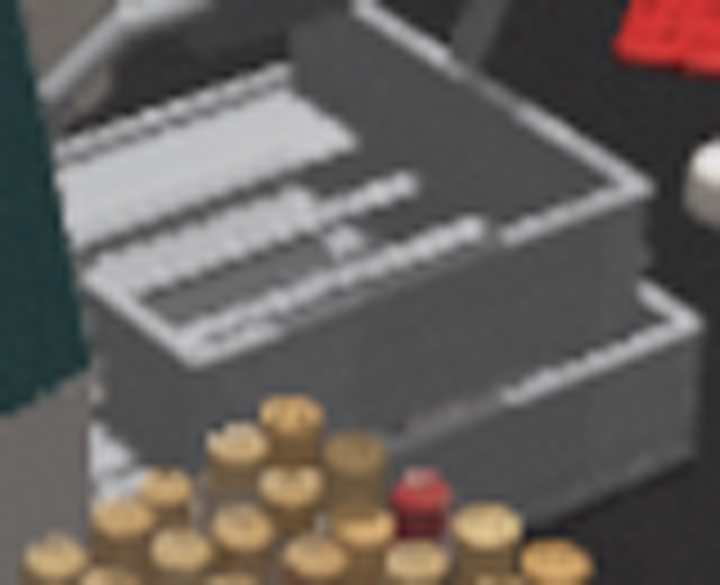

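View pics/f_tc.png

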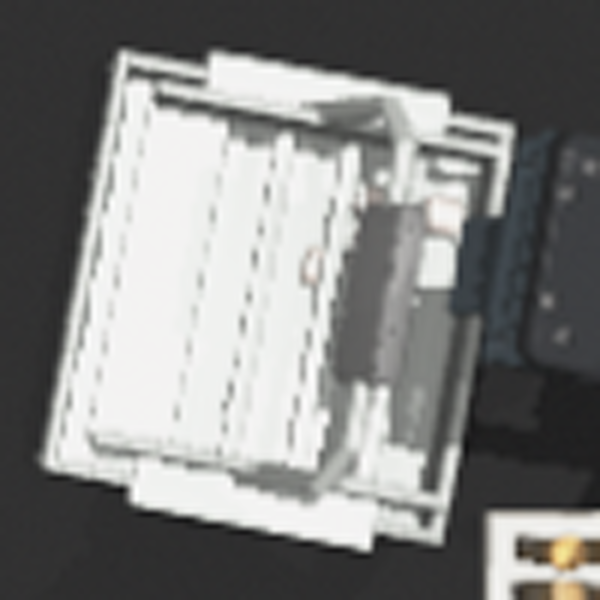

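Emit:
drive_tool([
  [[0, 0, 0.005], [0, 0, 0]],
  [[0, 0, 0], [0, 0, 0]],
  [[0, 0, 0], [0, 0, 0]],
  [[0, 0, 0], [0, 0, 0]],
  [[0, 0, 0], [0, 0, 0]],
  [[0, 0, 0], [0, 0, 0]],
  [[0, 0, 0], [0, 0, 0]],
  [[0, 0, 0], [0, 0, 0]],
  [[0, 0, 0], [0, 0, 0]],
  [[0, 0, 0], [0, 0, 0]],
])

```text
time_s: 36.62
ee_pos: [532.6, -237.5, 282.8]
ee_rot: [180.0, -20.0, 79.0]
force: [-0.2, -0.4, -0.2]
gripper_width: 91.2
```

```bash
python3 -c "
from workcell import env
print(env.state()['time_s'],env.job_done())"
```

```text
the job is handed in; nothing more can be done
36.6167 None
```

The job is handed in at 36.6 s. All five canisters are in the pan, the three plates lie flat in the white tray, and the empty basket stands upright on the pan with the gripper clear of everything. I rocked the basket back about 30° and shook it over the pan, then tipped the plates out with the lip about 27 mm above the bench.

**One mishap:** on the first carry the basket struck the raised lid of the box in front of the pan. The lid measures about 0.25 m high, against the stated 0.18 m. I read about 23 N at the end of that move; the peak during it is not known. The basket turned about 47° in the grip with the plates still inside. I set it back on the pan, regripped it, and took a path that avoided the lid. Setting it down for the regrip briefly put the plates back over the pan, before they were poured.

**Last checks:**
- With the basket lifted off the pan, the top camera showed all five canisters in it. After the basket was put back, they were visible through the slots at matching places.
- The top picture shows nothing else on the bench moved, and the box looks unchanged after the contact.
- The tower's front measured about x = 0.54 m rather than the stated 0.68 m, so I routed around it.

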